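# Make up a dressing kit and a pipetting kit

## Task

Make up the two kits in the white trays from the stock nearest to you (the like tape roll, brown bottle and vials farther off, beside the centrifuge, belong to others). The wide two-compartment tray gets the gauze carton, lying flat in the long compartment, and the tape roll, lying flat in the shorter one; the narrow three-compartment tray gets the small vial in the compartment next to the wire loop, the brown dropper bottle in the middle and the black rubber bulb in the compartment farthest from the loop, all three standing upright as they stood in stock. Each thing is to rest on the floor of its compartment, not on a rim, with nothing held at the end.

Things in the scene. Friction and masses are not known exactly. Their poses are not given: they have to be found in the camera images.
- wide_tray: White plastic two-compartment tray, fixed, 88 x 213 mm over all. Origin: centre of underside, on the table; x across, y along it, z up. Floor top at z 3 mm, rims and divider top at z 8 mm; walls 4, divider 10 mm thick. Inside (x by y): long compartment 80 x 118 mm, centre y = +43.5 mm; shorter compartment 80 x 77 mm, centre y = -64 mm.
- narrow_tray: White plastic three-compartment tray, fixed, 56 x 172 mm, a steel wire loop sticking 22 mm out of its +y end. Origin: centre of underside, on the table; x across, y along to the loop, z up. Floor top z 3 mm, rims and dividers z 8 mm; walls 4, dividers 10 mm. Inside (x by y): 48 x 46 mm by the loop, centre y = +59 mm; 48 x 52 mm at y = 0; 48 x 46 mm at y = -59 mm.
- gauze_carton: Closed cardboard carton of gauze pads, white with a green band, lying flat: 62 mm (x) x 98 mm (y) x 46 mm high; grip across the 62 mm. Origin: centre of its underside. 80 g (the mass of every thing varies from 0.7 to 1.4 times).
- tape: Roll of white surgical tape lying flat, 53 mm across, 18 mm high, 50 g. Origin: centre of its underside. Grip it across the outside; its middle counts as solid. It is the roll nearest to the robot; another lies farther off to the right, beyond reach.
- brown_bottle: Brown dropper bottle with a white tapered cap, standing: body 32 mm across up to 58 mm, cap 21 mm across and narrower to the top at 86 mm, 18 g. Origin: centre of its underside. It is the brown bottle nearest to the robot; a like one stands fixed far back, right of the centrifuge. The white dropper bottles at the back are not part of the job.
- vial: Small white capped vial, standing: body 21 mm across up to 38 mm, cap 17 mm across up to 45 mm, 14 g. Origin: centre of its underside. It is the vial nearest to the robot; others stand fixed far back, right of the centrifuge.
- bulb: Black rubber pipette bulb (rigid here), standing on its narrow end: foot 20 mm across up to 21 mm, round head 29 mm across from 21 to 47 mm, 20 g. Origin: centre of its underside.
Things that resemble listed ones, but are neither listed nor needed, are in the scene too. Several things have the shape of the bulb; the one meant has the colours described above.

How it is judged:
By the outcome, as a careful person would: the job done as asked, in the order asked, and still so for the second after the job is handed in, with the robot touching nothing.
It also fails if it takes over 115 s, if anything falls off the work surface, if the arm or the gripper's body presses on something with over 40 N, if the wrist force passes 120 N, or if a joint passes its speed limit or range.

## Robot

A 7-joint arm with a two-finger parallel gripper is mounted at the origin on a cart in front of the work surface, level with it; the furniture and walls round the work are solid. World frame = base frame: x ahead of the robot, y to its left, z up, the work surface at z = 0. Lengths are in m, angles in rad, forces in N, time in s.
With the tool pointing down it reaches from about 0.4 to 0.9 m from the base axis. Payload 5.5 kg.
Tool frame: the origin (TCP) lies midway between the tips of the shut fingers; the grasp point (between the pads) lies 19 mm behind it (env.hold_point_z is the distance from the TCP to the grasp point, in m); y points along the fingers, z is the direction in which the jaws open and shut, and the axes are right-handed (so a half turn about y gives the same grasp; the last joint's range is limited). The gripper opens to 92 mm and grips with 3 to 60 N. Pads are 19 mm wide; open, the fingers measure 130 mm over their backs; the gripper's body (75 mm by 190 mm) begins 47 mm behind the grasp point.
Start: joints at [-1, 0.501, -0.427, 1.55, 0.221, 1.138, -0.21], TCP at [0.197, 0.619, 0.227] pointing down, gripper open.
Joint ranges: [-2.88, 2.88], [-0.31, 2.03], [-1.54, 1.56], [0.2, 2.42], [-1.41, 4.55], [0.19, 2.02], [-2.57, 2.57]. Speed limits (rad/s): [2.57, 2.57, 3.14, 3.14, 3.14, 3.14, 3.14].

## Interface

Orientations are given as a unit quaternion [x, y, z, w].
In Python, from cell import status, viewer, order, env gives the robot as it stands.
- The arm moves only by the shell command python3 -m handwheel 'ROWS' [FORCE]. ROWS is JSON, a list of rows, each a list of 5 numbers: the finger opening in cm, from 0 to 9.18, then the shift along the tool's x, y, z in cm, then the turn about the tool's y in rad. In form: [[grip, x, y, z, spin], ...]. A call has 1 to 10 rows; each row shifts and turns the pose as measured when the row begins, along the tool's axes as they then stand; what a row does not reach is not made up. A row lasts 1/10 s, in which the tool goes at most 50 mm and 8.59 degrees, less where a joint would pass 70% of its speed; a pose out of reach is approached as far as the arm can. A call is refused whole if a number of a shift passes 5 or a number of a turn 0.15, either way. A call with a gripper value outside its range is refused whole. The fingers move at their own pace and stop on an object; FORCE is the grip in N (left out, the last holds). Time passes only in rows, so rows that do not move let the fingers close. It gives the time, the measured TCP pose, the force and the opening at its end, in the units of the state.
- status.sense(): the state, without advancing time (a new reading comes with each control period).
- viewer.camera(name): name is "side" or "top"; returns a dict with "color" (384x512x3 uint8, red, green, blue), "K" (3x3 intrinsics, pixels), "T" (4x4, takes a point from camera to world coordinates). Camera axes: x right, y up, looking along -z (the intrinsics and any distortion apply to the point x, -y, -z); pixel columns grow to the right and rows downward; lengths in m; the calibration is good to about 2 mm. A picture is of the moment at which its call begins. There is no depth.
- order.sign_off(): hands the job in, once; it reports no verdict.
The state is a dict: "clock": time; "joint_positions": joint angles; "qvel": joint speeds; "tau": joint torques, N m; "tool_pos": TCP position; "tool_rot": TCP orientation; "force": force on the tool from outside, world axes, zero at the start; "ft_torque": the same for the moment, N m; "grip_width": opening from 0.0 (shut) to 1.0 (fully open).
Only numpy, scipy, OpenCV 4.12 (cv2) and the standard library are available. Lean on these libraries where they do the work, as an engineer would, in place of code of your own. Each camera call takes 0.05 s, during which the arm holds its last target.

## Working session

There is one attempt and no reset: what is moved stays moved. The work goes in short steps, Python scripts to look and compute and a shell command to move; the robot and the scene stay as the last step left them, time stands still between calls to the robot, and variables do not carry over. Pictures are saved under pics/ and viewed, and the job is handed in when it is done.

```bash
ls; mkdir -p pics; python3 - <<'E'
from cell import status, viewer, order, env
import cv2
s=status.sense(); print(s); print(env.hold_point_z,[a for a in dir(env) if a[0]!='_'])
for n in("top","side"):
    c=viewer.camera(n); print(n,c["K"],c["T"],c.keys()); cv2.imwrite(f"pics/{n}0.png",c["color"][:,:,::-1])
E
```

```text
pics
{'clock': 0.0, 'joint_positions': array([-0.99981542,  0.50187617, -0.42680893,  1.55142839,  0.22080442,
        1.13827135, -0.21033104]), 'qvel': array([-2.23546418e-04, -5.08701603e-04, -9.42259566e-04,  4.94049294e-05,
       -6.87430069e-04,  1.81478989e-03, -7.80830939e-04]), 'tau': array([ 4.62853877e-04, -5.66616297e+01, -5.81674486e+00, -2.79102427e+01,
       -6.89831818e-02,  3.13126529e-02,  1.95258713e-04]), 'tool_pos': array([0.19673705, 0.61879431, 0.22567114]), 'tool_rot': array([ 0.69941899, -0.10850931,  0.10824076, -0.69808505]), 'force': array([-0.60592663, -0.37738768,  0.38626605]), 'ft_torque': array([-0.03225596, -0.0507238 , -0.02760369]), 'grip_width': 0.9995510430347857}
0.0188 ['PlanningError', 'hold_point_z']
top [[465.30367617   0.         258.69433849]
 [  0.         465.30367617 187.12304068]
 [  0.           0.           1.        ]] [[ 1.54431276e-03  9.92376449e-01 -1.23233918e-01  3.89620163e-01]
 [-9.99840255e-01 -6.62098894e-04 -1.78612954e-02 -2.56162592e-01]
 [-1.78067219e-02  1.23241816e-01  9.92216899e-01  1.09303304e+00]
 [ 0.00000000e+00  0.00000000e+00  0.00000000e+00  1.00000000e+00]] dict_keys(['color', 'K', 'T'])
side [[453.63632446   0.         255.3642608 ]
 [  0.         453.63632446 190.66790343]
 [  0.           0.           1.        ]] [[ 0.89386913  0.18818392 -0.40692111  0.02513891]
 [-0.44826816  0.36032127 -0.81806127 -1.27995862]
 [-0.00732365  0.91364949  0.40643693  0.56673738]
 [ 0.          0.          0.          1.        ]] dict_keys(['color', 'K', 'T'])
```

View pics/top0.png

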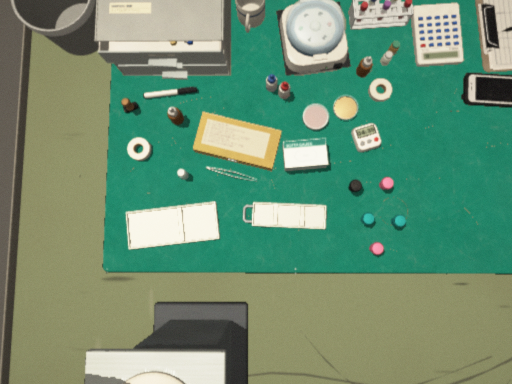

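View pics/side0.png

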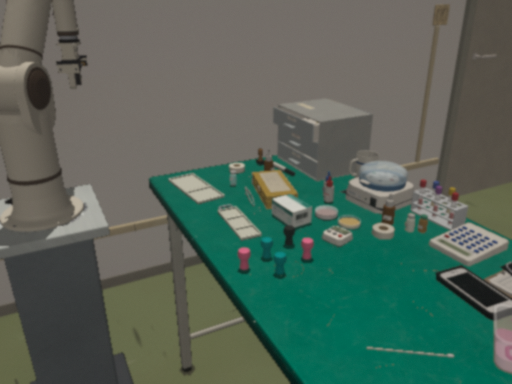

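```bash
cat > h.py <<'E'
import numpy as np, cv2
from cell import status, viewer
def pix2w(c,u,v,z):
    K,T=c["K"],c["T"]; d=np.array([(u-K[0,2])/K[0,0],-(v-K[1,2])/K[1,1],-1.0])
    w=T[:3,:3]@d; o=T[:3,3]; return o+w*(z-o[2])/w[2]
def w2pix(c,p):
    K,T=c["K"],c["T"]; q=T[:3,:3].T@(np.array(p)-T[:3,3]); return np.array([K[0,2]+K[0,0]*q[0]/-q[2],K[1,2]+K[1,1]*q[1]/q[2]])
def crop(c,u0,v0,u1,v1,s,name):
    im=cv2.resize(c["color"][v0:v1,u0:u1,::-1],None,fx=s,fy=s,interpolation=cv2.INTER_CUBIC)
    for u in range((u0//10+1)*10,u1,10):
        cv2.line(im,((u-u0)*s,0),((u-u0)*s,6 if u%50 else 14),(0,255,255),1)
        if u%20==0: cv2.putText(im,str(u),((u-u0)*s+2,14),0,.35,(0,255,255),1)
    for v in range((v0//10+1)*10,v1,10):
        cv2.line(im,(0,(v-v0)*s),(6,(v-v0)*s),(0,255,255),1)
        if v%20==0: cv2.putText(im,str(v),(8,(v-v0)*s+4),0,.35,(0,255,255),1)
    cv2.imwrite("pics/"+name,im)
E
python3 - <<'E'
from h import *
c=viewer.camera("top")
crop(c,105,85,235,255,3,"a.png") if 0 else crop(c,105,90,265,250,4-1,"a.png")
crop(c,105,90,225,190,6,"a.png");crop(c,115,185,235,255,6,"b.png");crop(c,235,125,365,235,5,"c.png");crop(c,335,165,415,265,6,"d.png")
s=viewer.camera("side"); crop(s,150,140,330,290,4,"e.png")
E
```

```text
(no output)
```

View pics/a.png

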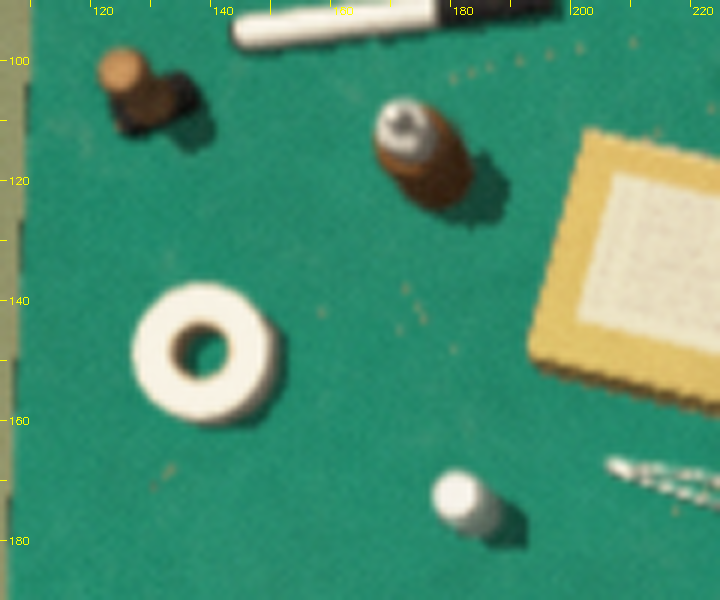

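View pics/b.png

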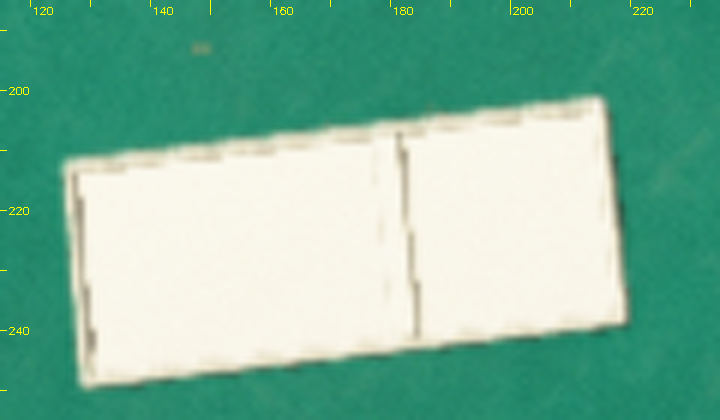

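View pics/c.png

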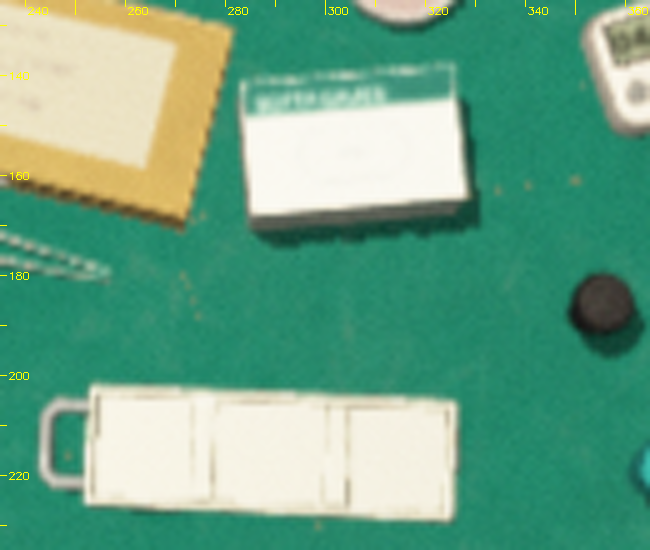

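View pics/d.png

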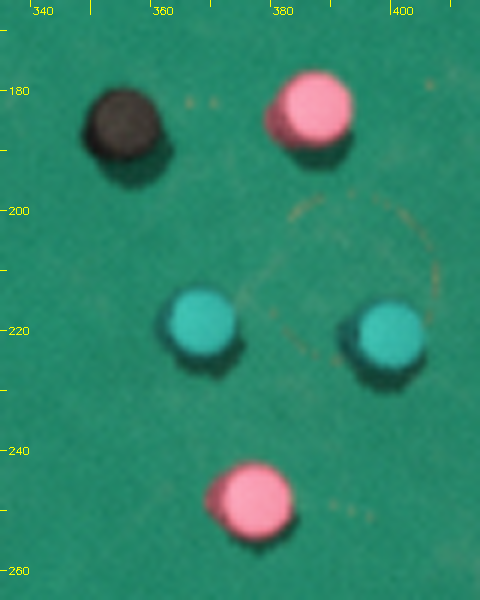

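View pics/e.png

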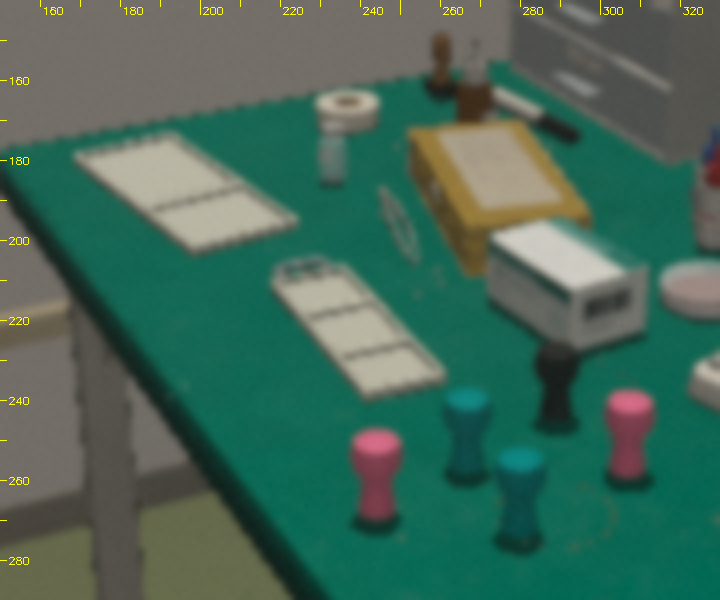

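```bash
cat > m.py <<'E'
from h import *
c=viewer.camera("top"); s=viewer.camera("side")
def quad(n,pts,z):
    P=np.array([pix2w(c,*p,z) for p in pts])[:,:2]; ctr=P.mean(0)
    L=np.linalg.norm(np.roll(P,-1,0)-P,axis=1)*1e3
    a=P[0]-P[1]+P[3]-P[2]; print(n,ctr.round(4),L.round(1),"yaw of left dir",np.round(np.arctan2(a[1],a[0])-np.pi/2,3)); return ctr
q=[("wide",[(125.5,211.5),(215,201),(219.5,239),(129,249.5)],.008),("narrow",[(252.7,202),(325.8,205),(325.3,229),(251.5,226)],.008),
("carton",[(282.5,141),(324.5,138),(328,164.5),(285,168.5)],.046)]
C={}
for n,p,z in q: C[n]=quad(n,p,z); print("  side px of top centre",w2pix(s,[*C[n],z]).round(1))
for n,u,v,z in [("tape",138.5,148.3,.018),("bottle",172.2,110.7,.083),("vial",180.8,172.3,.045),("bulb",355.5,185.4,.047)]:
    w=pix2w(c,u,v,z); print(n,w.round(4),"side top",w2pix(s,w).round(1),"side base",w2pix(s,[w[0],w[1],0]).round(1),"top-cam base",w2pix(c,[w[0],w[1],0]).round(1))
E
python3 m.py
python3 - <<'E'
from h import *
s=viewer.camera("side"); crop(s,210,140,310,220,8,"f.png");crop(s,215,200,315,260,8,"g.png")
E
```

```text
wide [ 0.4351 -0.0349] [211.6  89.3 211.7  89.1] yaw of left dir 0.117
  side px of top centre [195.1 185.8]
narrow [ 0.4578 -0.3068] [170.8  55.8 171.3  56.1] yaw of left dir -0.04
  side px of top centre [238.2 220.3]
carton [ 0.5983 -0.343 ] [96.5 62.  98.2 64.1] yaw of left dir 0.082
  side px of top centre [291.3 202. ]
tape [0.6158 0.0475 0.018 ] side top [236.9 164.9] side base [237.  169.8] top-cam base [140.6 149.8]
bottle [ 0.6878 -0.0439  0.083 ] side top [268.2 151.3] side base [268.1 175. ] top-cam base [179.1 120.5]
vial [ 0.5541 -0.0592  0.045 ] side top [232.9 170.7] side base [233.3 183.9] top-cam base [184.3 175.2]
bulb [ 0.5233 -0.456   0.047 ] side top [288.6 225.8] side base [288.2 242.8] top-cam base [351.7 187.9]
```

View pics/f.png

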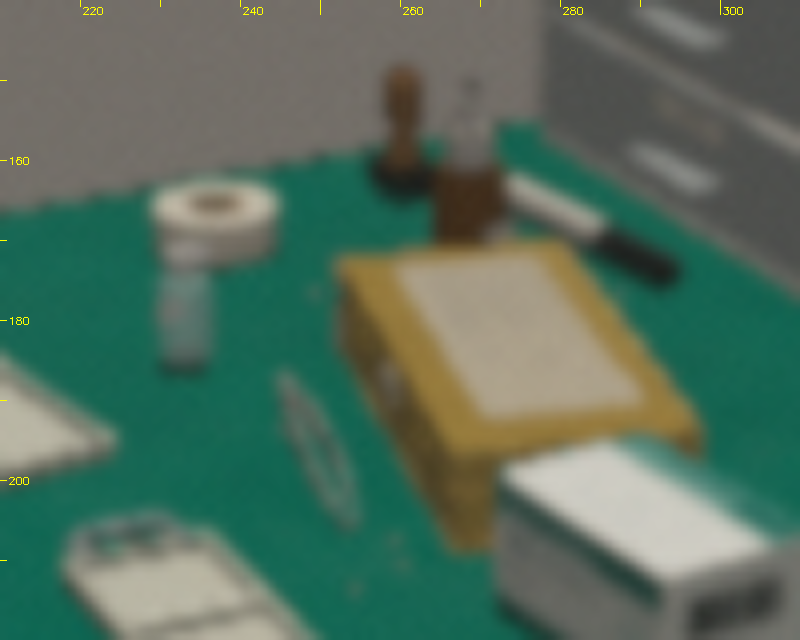

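View pics/g.png

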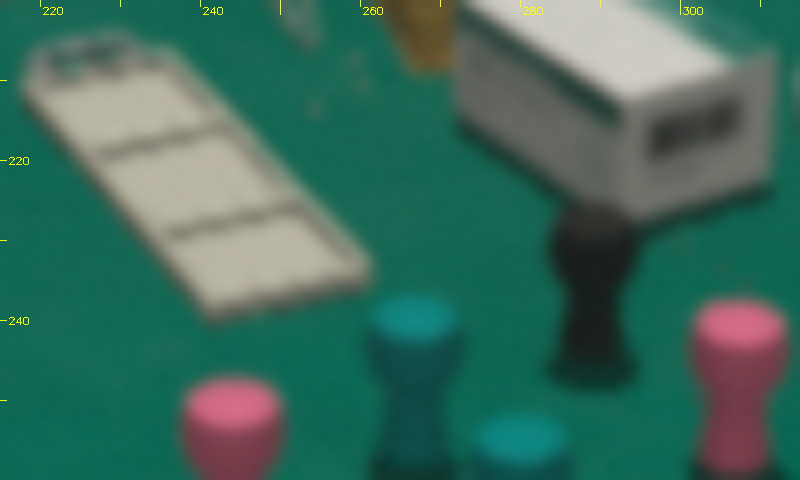

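```bash
cat > d.py <<'E'
# usage: d.py x y z [jawyaw]  -> shift left in tool axes, cm, for the TCP
import sys,numpy as np
from scipy.spatial.transform import Rotation as R
from cell import status
s=status.sense(); M=R.from_quat(s["tool_rot"]).as_matrix()
print("t %.2f"%s["clock"],"tcp",s["tool_pos"].round(4),"grip cm %.2f"%(s["grip_width"]*9.18),"F",s["force"].round(1),"tilt deg %.2f"%np.degrees(np.arccos(-M[2,1])), "jaw yaw %.3f"%np.arctan2(M[1,2],M[0,2]),"tool x",M[:,0].round(3),"q7 %.2f"%s["joint_positions"][6])
if len(sys.argv)>3:
    t=np.array(sys.argv[1:4],float); print("shift tool xyz cm",((M.T@(t-s["tool_pos"]))*100).round(2))
    if len(sys.argv)>4:
        e=float(sys.argv[4])-np.arctan2(M[1,2],M[0,2]); e=(e+np.pi/2)%np.pi-np.pi/2
        print("spin", round(-e,3),"(about tool y, which points down)")
        Mn=M@R.from_rotvec([0,-e,0]).as_matrix(); print("shift after spin",((Mn.T@(t-s["tool_pos"]))*100).round(2))
E
python3 d.py .598 -.343 .2 0.082
python3 - <<'E'
from h import *
c=viewer.camera("top"); 
for p in [(118,75),(230,75)]:
  for z in (0,.1,.2): print(p,z,pix2w(c,*p,z).round(3))
crop(c,90,0,240,110,5,"k.png")
E
```

```text
t 0.35 tcp [0.1969 0.6193 0.2265] grip cm 9.13 F [-0.4  0.5 -0.3] tilt deg 0.02 jaw yaw 1.263 tool x [ 0.953 -0.303 -0.   ] q7 -0.21
shift tool xyz cm [ 67.38   2.68 -79.55]
spin 1.181 (about tool y, which points down)
shift after spin [99.19  2.68 32.1 ]
(118, 75) 0 [0.803 0.109 0.   ]
(118, 75) 0.1 [0.765 0.076 0.1  ]
(118, 75) 0.2 [0.727 0.042 0.2  ]
(230, 75) 0 [ 0.801 -0.166  0.   ]
(230, 75) 0.1 [ 0.764 -0.174  0.1  ]
(230, 75) 0.2 [ 0.726 -0.182  0.2  ]
```

View pics/k.png

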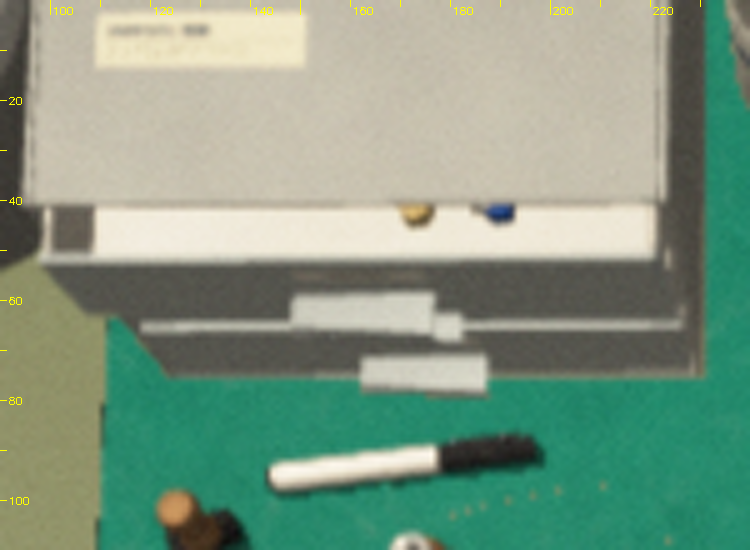

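```bash
python3 -m handwheel '[[9,3.2,0,-3.8,0],[9,3.2,0,-3.8,0],[9,3.2,0,-3.8,0],[9,3.2,0,-3.8,0],[9,3.2,0,-3.8,0],[9,3.2,0,-3.8,0],[9,3.2,0,-3.8,0],[9,3.2,0,-3.8,0],[9,3.2,0,-3.8,0],[9,3.2,0,-3.8,0]]' 20; python3 d.py .598 -.343 .2 0.082
```

```text
clock: 1.4
tool_pos: [0.3859, 0.1617, 0.2245]
tool_rot: [-0.697, 0.104, -0.104, 0.702]
force: [1.5, 1.6, -1.0]
grip_width: 0.983
t 1.40 tcp [0.3859 0.1617 0.2245] grip cm 9.03 F [ 1.5  1.6 -1. ] tilt deg 0.45 jaw yaw 1.276 tool x [ 0.957 -0.29  -0.001] q7 0.81
shift tool xyz cm [ 34.94   2.08 -42.17]
spin 1.194 (about tool y, which points down)
shift after spin [52.06  2.08 17.  ]
```

```bash
python3 -m handwheel '[[9,3.2,0,-3.8,0],[9,3.2,0,-3.8,0],[9,3.2,0,-3.8,0],[9,3.2,0,-3.8,0],[9,3.2,0,-3.8,0],[9,3.2,0,-3.8,0],[9,3.2,0,-3.8,0],[9,3.2,0,-3.8,0],[9,3.2,0,-3.8,0],[9,2.5,0,-3,0]]'; python3 -m handwheel '[[9,0,0,0,0.15],[9,0,0,0,0.15],[9,0,0,0,0.15],[9,0,0,0,0.15],[9,0,0,0,0.15],[9,0,0,0,0.15],[9,0,0,0,0.15],[9,0,0,0,0.1],[9,0,0,0,0]]'; python3 d.py .598 -.343 .1 0.082
```

```text
clock: 2.4
tool_pos: [0.5787, -0.291, 0.2262]
tool_rot: [-0.696, 0.099, -0.107, 0.703]
force: [0.0, -0.2, -0.7]
grip_width: 0.981
clock: 3.3
tool_pos: [0.5787, -0.3007, 0.2244]
tool_rot: [-0.525, 0.468, -0.472, 0.532]
force: [0.3, 0.3, 0.3]
grip_width: 0.981
t 3.30 tcp [ 0.5787 -0.3007  0.2244] grip cm 9.01 F [0.3 0.3 0.3] tilt deg 0.68 jaw yaw 0.117 tool x [ 0.117 -0.993 -0.002] q7 0.73
shift tool xyz cm [ 4.45 12.45  1.28]
spin 0.035 (about tool y, which points down)
shift after spin [ 4.4  12.45  1.43]
```

```bash
python3 -m handwheel '[[9.18,0,0,0,0.035],[9.18,2.2,2,0.7,0],[9.18,2.2,3,0.7,0],[9.18,0,4,0,0],[9.18,0,2,0,0],[9.18,0,0,0,0]]'; python3 d.py .598 -.343 .014 0.082
```

```text
clock: 3.9
tool_pos: [0.6016, -0.3435, 0.1132]
tool_rot: [-0.52, 0.47, -0.477, 0.53]
force: [-0.8, 0.9, 1.0]
grip_width: 1.001
t 3.90 tcp [ 0.6016 -0.3435  0.1132] grip cm 9.19 F [-0.8  0.9  1. ] tilt deg 1.00 jaw yaw 0.103 tool x [ 0.103 -0.995 -0.001] q7 0.80
shift tool xyz cm [-0.07  9.91 -0.52]
spin 0.021 (about tool y, which points down)
shift after spin [-0.06  9.91 -0.53]
```

```bash
python3 -m handwheel '[[9.18,0,3,-0.3,0.021],[9.18,0,3,-0.2,0],[9.18,0,2.5,0,0],[9.18,0,1.4,0,0],[9.18,0,0,0,0]]'; python3 d.py .598 -.343 .014 0.082
python3 - <<'E'
from h import *
s=viewer.camera("side"); crop(s,240,120,370,240,6,"p1.png")
E
```

```text
clock: 4.4
tool_pos: [0.6029, -0.3447, 0.0174]
tool_rot: [-0.516, 0.47, -0.483, 0.529]
force: [0.5, 0.6, -1.0]
grip_width: 1.0
t 4.40 tcp [ 0.6029 -0.3447  0.0174] grip cm 9.18 F [ 0.5  0.6 -1. ] tilt deg 1.43 jaw yaw 0.092 tool x [ 0.092 -0.996  0.001] q7 0.83
shift tool xyz cm [-0.21  0.33 -0.48]
spin 0.01 (about tool y, which points down)
shift after spin [-0.21  0.33 -0.49]
```

View pics/p1.png

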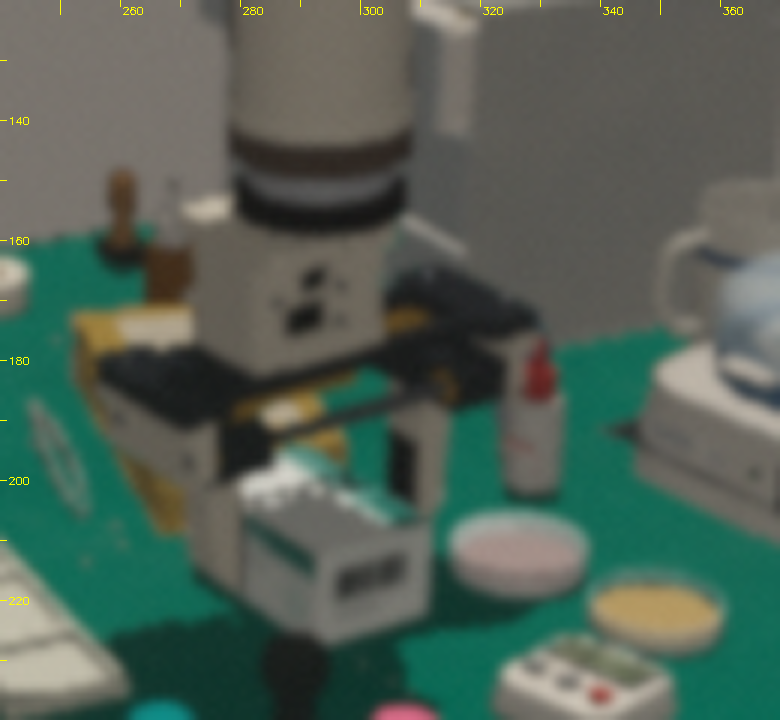

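```bash
python3 -m handwheel '[[9.18,-0.2,0.2,-0.45,0],[9.18,0,0,0,0],[6,0,0,0,0],[5.5,0,0,0,0],[5.5,0,0,0,0],[5.5,0,0,0,0],[5.5,0,0,0,0],[5.5,0,0,0,0]]' 25; python3 d.py .598 -.343 .15 0.082
```

```text
clock: 5.25
tool_pos: [0.6028, -0.3457, 0.0237]
tool_rot: [-0.515, 0.466, -0.486, 0.53]
force: [-0.7, 0.1, 0.0]
grip_width: 0.68
t 5.25 tcp [ 0.6028 -0.3457  0.0237] grip cm 6.24 F [-0.7  0.1  0. ] tilt deg 2.05 jaw yaw 0.094 tool x [ 0.093 -0.996  0.007] q7 0.83
shift tool xyz cm [-2.200e-01 -1.264e+01 -1.000e-02]
spin 0.012 (about tool y, which points down)
shift after spin [-2.200e-01 -1.264e+01 -1.000e-02]
```

```bash
python3 -m handwheel '[[5.5,0,-2,0,0],[5.5,0,-3,0,0],[5.5,0,-4,0,0],[5.5,0,-4,0,0],[5.5,0,0,0,0]]'; python3 d.py .430 .006 .15 0.117;  python3 -c "
from cell import status
for i in range(3):
  s=status.sense();print(s['tool_pos'],s['tool_rot'],s['clock'])"
python3 - <<'E'
from h import *
s=viewer.camera("side"); crop(s,240,100,370,240,6-1,"p2.png")
E
```

```text
clock: 5.75
tool_pos: [0.5966, -0.3451, 0.1607]
tool_rot: [-0.516, 0.467, -0.485, 0.529]
force: [0.4, -0.6, -0.2]
grip_width: 0.679
t 5.75 tcp [ 0.5966 -0.3451  0.1607] grip cm 6.23 F [ 0.4 -0.6 -0.2] tilt deg 1.86 jaw yaw 0.093 tool x [ 0.092 -0.996  0.006] q7 0.78
shift tool xyz cm [-36.5    0.42 -13.37]
spin -0.024 (about tool y, which points down)
shift after spin [-36.82   0.42 -12.48]
[ 0.59661514 -0.34509405  0.16071546] [-0.51563198  0.46711874 -0.48546081  0.52938791] 5.75
[ 0.59661514 -0.34509405  0.16071546] [-0.51563198  0.46711874 -0.48546081  0.52938791] 5.75
[ 0.59661514 -0.34509405  0.16071546] [-0.51563198  0.46711874 -0.48546081  0.52938791] 5.75
```

View pics/p2.png

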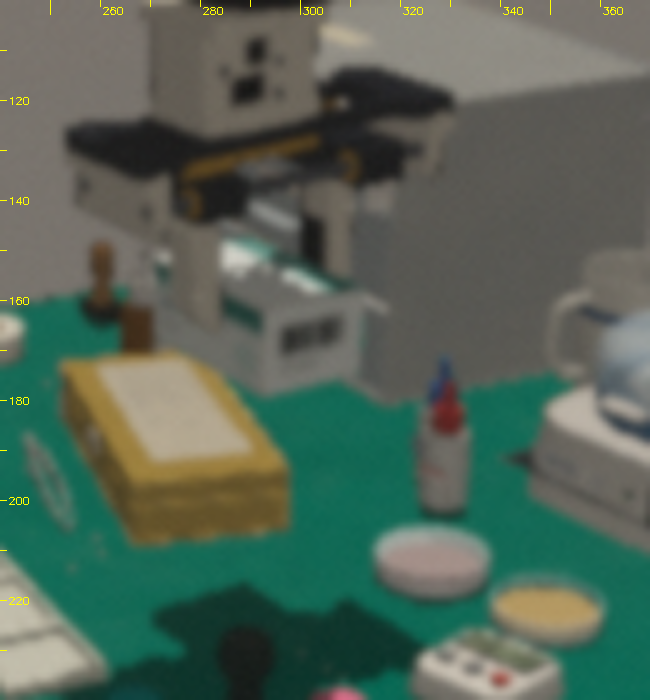

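```bash
python3 -m handwheel '[[5.5,-2,0,-0.7,-0.024],[5.5,-4,0,-1.4,0],[5.5,-4,0,-1.4,0],[5.5,-4,0,-1.4,0],[5.5,-4,0,-1.4,0],[5.5,-4,0,-1.4,0],[5.5,-4,0,-1.4,0],[5.5,-4,0,-1.4,0],[5.5,-4,0,-1.2,0],[5.5,0,0,0,0]]'; python3 d.py .430 .006 .12 0.117
```

```text
clock: 6.8
tool_pos: [0.4267, -0.0092, 0.1493]
tool_rot: [-0.524, 0.464, -0.476, 0.532]
force: [-0.9, -0.5, -1.2]
grip_width: 0.678
t 6.80 tcp [ 0.4267 -0.0092  0.1493] grip cm 6.22 F [-0.9 -0.5 -1.2] tilt deg 1.17 jaw yaw 0.116 tool x [ 0.115 -0.993  0.005] q7 0.15
shift tool xyz cm [-1.49  2.94  0.45]
spin -0.001 (about tool y, which points down)
shift after spin [-1.49  2.94  0.45]
```

```bash
python3 -m handwheel '[[5.5,-1.4,2,0.4,0],[5.5,0,3,0,0],[5.5,0,3,0,0],[5.5,0,0,0,0]]'; python3 d.py .430 .006 .027 0.117
python3 - <<'E'
from h import *
s=viewer.camera("side"); crop(s,130,110,290,230,5,"p3.png")
E
```

```text
clock: 7.2
tool_pos: [0.4309, 0.0069, 0.0683]
tool_rot: [-0.524, 0.463, -0.475, 0.534]
force: [-1.1, -0.7, -1.3]
grip_width: 0.675
t 7.20 tcp [0.4309 0.0069 0.0683] grip cm 6.19 F [-1.1 -0.7 -1.3] tilt deg 1.31 jaw yaw 0.121 tool x [ 0.12  -0.993  0.004] q7 0.20
shift tool xyz cm [ 0.06  4.13 -0.2 ]
spin 0.004 (about tool y, which points down)
shift after spin [ 0.07  4.13 -0.2 ]
```

View pics/p3.png

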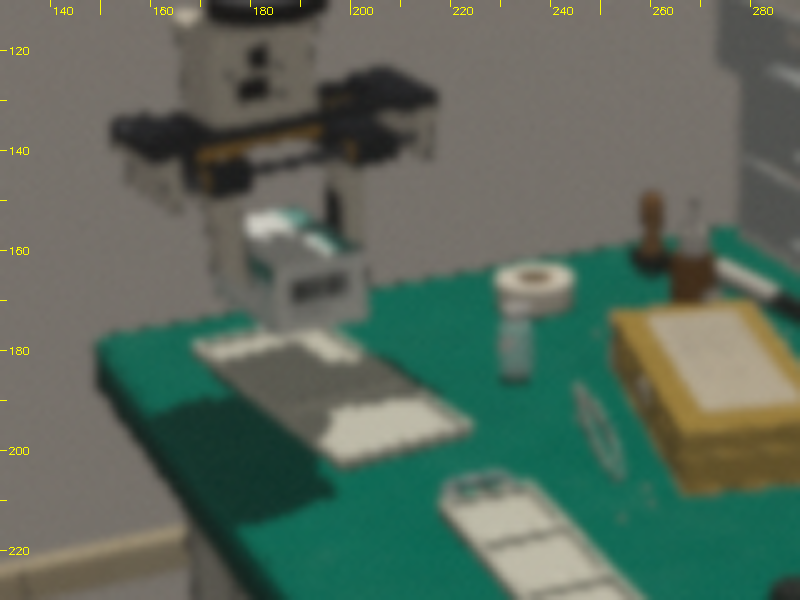

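```bash
python3 -m handwheel '[[5.5,0,2,-0.1,0],[5.5,0,1.2,-0.1,0],[5.5,0,0.5,0,0],[5.5,0,0,0,0]]'; python3 d.py .430 .006 .027 0.117
python3 - <<'E'
from h import *
s=viewer.camera("side"); crop(s,130,130,250,220,6,"p4.png")
s=viewer.camera("top"); crop(s,110,170,230,260,6,"p5.png")
E
```

```text
clock: 7.65
tool_pos: [0.4345, 0.005, 0.0356]
tool_rot: [-0.521, 0.462, -0.478, 0.535]
force: [0.3, -0.0, -0.2]
grip_width: 0.676
t 7.65 tcp [0.4345 0.005  0.0356] grip cm 6.20 F [ 0.3 -0.  -0.2] tilt deg 1.74 jaw yaw 0.117 tool x [ 0.117 -0.993  0.004] q7 0.24
shift tool xyz cm [-0.16  0.85 -0.47]
spin 0.0 (about tool y, which points down)
shift after spin [-0.16  0.85 -0.47]
```

View pics/p4.png

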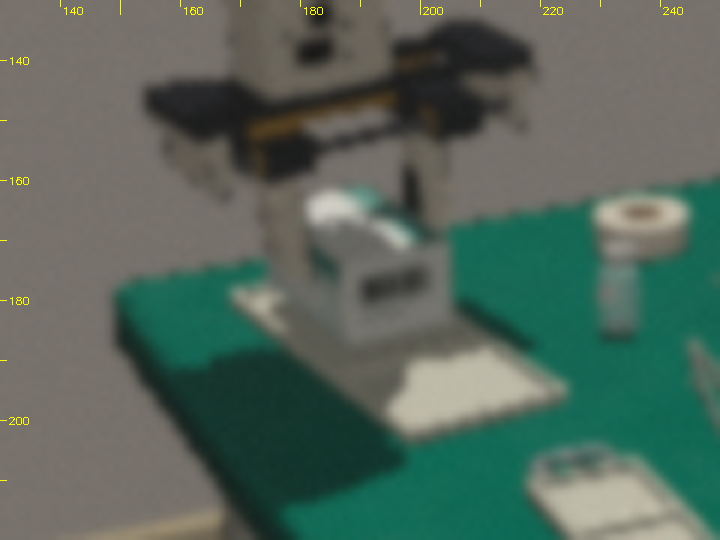

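View pics/p5.png

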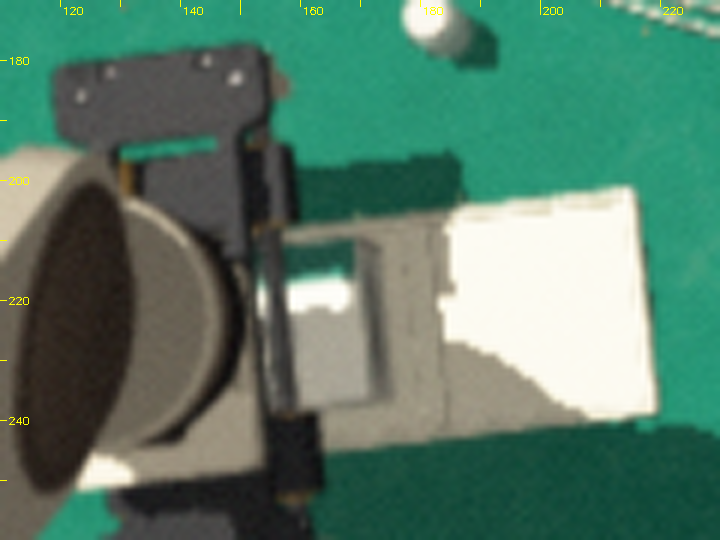

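```bash
python3 - <<'E'
from h import *
c=viewer.camera("top");a=.117
t=np.array([.4351,-.0349])
ex=np.array([np.cos(a),np.sin(a)]);ey=np.array([-np.sin(a),np.cos(a)])
for z in(.01,.056):
  for x in(-.031,.031): print(z,x,w2pix(c,[*(t+ex*x+ey*(.0435-.049)),z]).round(1))
print("divider",[w2pix(c,[*(t+ex*x+ey*(-.0155)),.008]).round(1) for x in(-.04,.04)])
E
```

```text
0.01 -0.031 [175.6 238.1]
0.01 0.031 [173.2 211.6]
0.056 -0.031 [171.6 237.8]
0.056 0.031 [169.1 210.2]
divider [array([180.4, 241.5]), array([177.2, 207.4])]
```

```bash
python3 -m handwheel '[[5.5,0,0.8,-0.3,0],[5.5,0,0.4,-0.2,0],[5.5,0,0.3,0,0]]'; python3 d.py .430 .006 .027 0.117
```

```text
clock: 8.1
tool_pos: [0.4327, 0.005, 0.0242]
tool_rot: [-0.52, 0.461, -0.479, 0.537]
force: [-9.3, -1.2, 38.9]
grip_width: 0.679
t 8.10 tcp [0.4327 0.005  0.0242] grip cm 6.23 F [-9.3 -1.2 38.9] tilt deg 2.07 jaw yaw 0.118 tool x [ 0.117 -0.993  0.003] q7 0.26
shift tool xyz cm [-0.13 -0.29 -0.24]
spin 0.001 (about tool y, which points down)
shift after spin [-0.13 -0.29 -0.24]
```

```bash
python3 -m handwheel '[[5.5,0,-0.2,0,0],[7.6,0,0,0,0],[7.6,0,0,0,0],[7.6,0,0,0,0],[7.6,0,-1,0,0],[7.6,0,-3,0,0],[7.6,0,-4,0,0],[7.6,0,-4,0,0],[7.6,0,-2,0,0],[7.6,0,0,0,0]]'; python3 d.py .6158 .0475 .16 0.117
python3 - <<'E'
from h import *
s=viewer.camera("side"); crop(s,130,130,250,220,6,"p6.png")
E
```

```text
clock: 9.1
tool_pos: [0.4254, 0.0041, 0.1723]
tool_rot: [-0.52, 0.462, -0.478, 0.536]
force: [0.5, 0.3, -0.2]
grip_width: 0.828
t 9.10 tcp [0.4254 0.0041 0.1723] grip cm 7.60 F [ 0.5  0.3 -0.2] tilt deg 1.87 jaw yaw 0.117 tool x [ 0.116 -0.993  0.003] q7 0.10
shift tool xyz cm [-2.11  1.85 19.37]
spin -0.0 (about tool y, which points down)
shift after spin [-2.1   1.85 19.37]
```

View pics/p6.png

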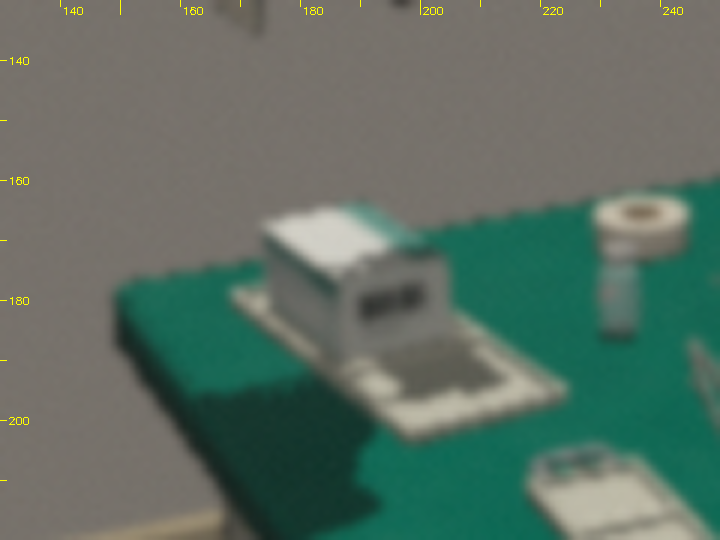

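```bash
python3 -m handwheel '[[7.6,-0.4,0,3,0],[7.6,-0.4,0,4.2,0],[7.6,-0.5,0.5,4.2,0],[7.6,-0.5,0.5,4.2,0],[7.6,-0.4,0.5,3.6,0],[7.6,0,2,0,0],[7.6,0,3,0,0],[7.6,0,0,0,0]]'; python3 d.py .6158 .0475 .06 0.117
python3 - <<'E'
from h import *
s=viewer.camera("top"); crop(s,105,90,225,190,6,"p7.png")
s=viewer.camera("top"); crop(s,110,190,230,260,6,"p8.png")
E
```

```text
clock: 9.95
tool_pos: [0.6139, 0.05, 0.0975]
tool_rot: [-0.525, 0.466, -0.474, 0.532]
force: [-1.2, 0.4, -0.7]
grip_width: 0.828
t 9.95 tcp [0.6139 0.05   0.0975] grip cm 7.60 F [-1.2  0.4 -0.7] tilt deg 0.90 jaw yaw 0.117 tool x [ 0.117 -0.993  0.002] q7 0.16
shift tool xyz cm [0.26 3.75 0.1 ]
spin 0.0 (about tool y, which points down)
shift after spin [0.26 3.75 0.1 ]
```

View pics/p7.png

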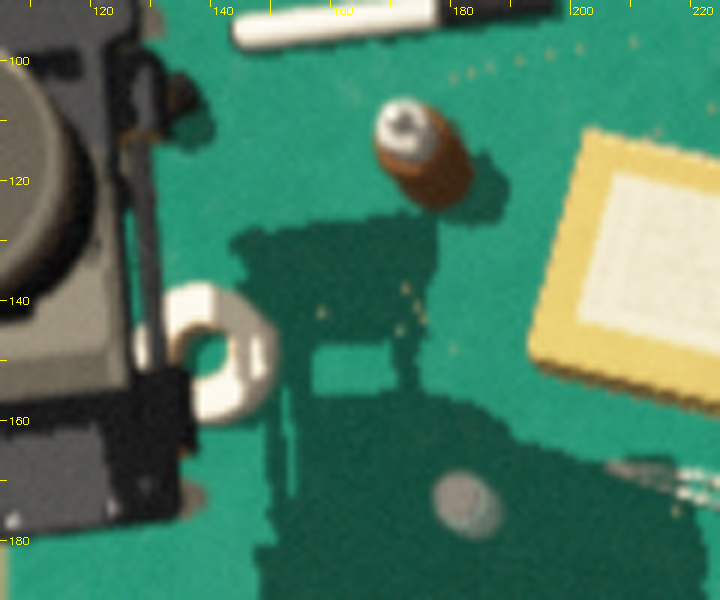

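View pics/p8.png

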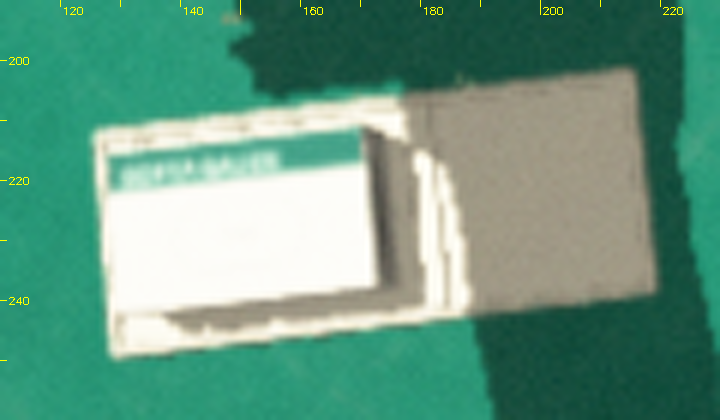

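```bash
python3 -m handwheel '[[7.6,0.2,3,0.1,0],[7.6,0,3,0,0],[7.6,0,1.5,0,0],[7.6,0,0.7,0,0]]'; python3 d.py .6158 .0475 .009 0.117
python3 - <<'E'
from h import *
s=viewer.camera("side"); crop(s,200,120,300,200,7,"p9.png")
E
```

```text
clock: 10.45
tool_pos: [0.6247, 0.0476, 0.0248]
tool_rot: [-0.52, 0.462, -0.478, 0.536]
force: [0.6, 0.3, 0.7]
grip_width: 0.825
t 10.45 tcp [0.6247 0.0476 0.0248] grip cm 7.57 F [0.6 0.3 0.7] tilt deg 1.87 jaw yaw 0.116 tool x [ 0.115 -0.993  0.002] q7 0.20
shift tool xyz cm [-0.1   1.55 -0.94]
spin -0.001 (about tool y, which points down)
shift after spin [-0.1   1.55 -0.94]
```

View pics/p9.png

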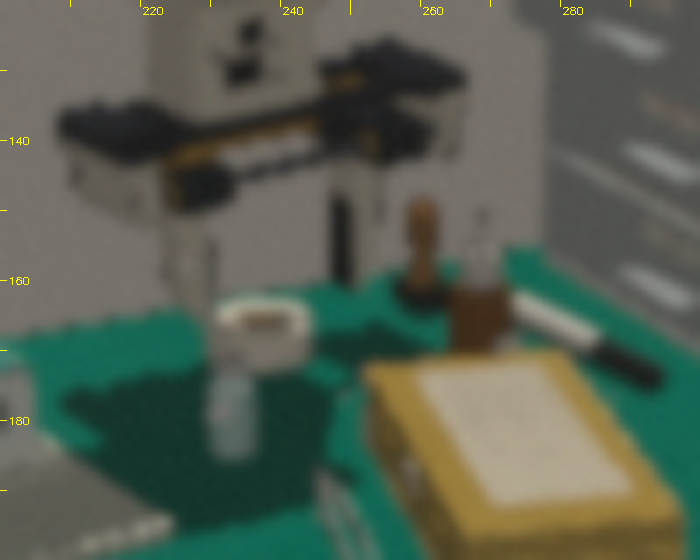

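```bash
python3 -m handwheel '[[7.6,-0.1,0,-0.9,0],[7.6,0,0.6,-0.1,0],[7.6,0,0.6,0,0],[7.6,0,0.3,0,0]]'; python3 d.py .6158 .0475 .009 0.117
```

```text
clock: 10.9
tool_pos: [0.6165, 0.0478, 0.0124]
tool_rot: [-0.518, 0.461, -0.479, 0.538]
force: [-0.9, 0.1, -0.2]
grip_width: 0.828
t 10.90 tcp [0.6165 0.0478 0.0124] grip cm 7.60 F [-0.9  0.1 -0.2] tilt deg 2.17 jaw yaw 0.116 tool x [ 0.115 -0.993  0.001] q7 0.20
shift tool xyz cm [ 0.03  0.33 -0.09]
spin -0.001 (about tool y, which points down)
shift after spin [ 0.03  0.33 -0.09]
```

```bash
python3 -m handwheel '[[7.6,0,0.4,-0.1,0],[5,0,0.2,0,0],[4.6,0,0.1,0,0],[4.6,0,0.1,0,0],[4.6,0,0.1,0,0],[4.6,0,0.1,0,0]]' 25; python3 d.py .6158 .0475 .009 0.117
python3 - <<'E'
from h import *
s=viewer.camera("side"); crop(s,200,120,300,200,7,"p10.png")
E
```

```text
clock: 11.5
tool_pos: [0.6164, 0.0478, 0.0032]
tool_rot: [-0.518, 0.461, -0.479, 0.538]
force: [-5.0, -0.9, 14.0]
grip_width: 0.564
t 11.50 tcp [0.6164 0.0478 0.0032] grip cm 5.18 F [-5.  -0.9 14. ] tilt deg 2.18 jaw yaw 0.116 tool x [ 0.115 -0.993  0.001] q7 0.21
shift tool xyz cm [ 0.02 -0.58 -0.04]
spin -0.001 (about tool y, which points down)
shift after spin [ 0.02 -0.58 -0.04]
```

View pics/p10.png

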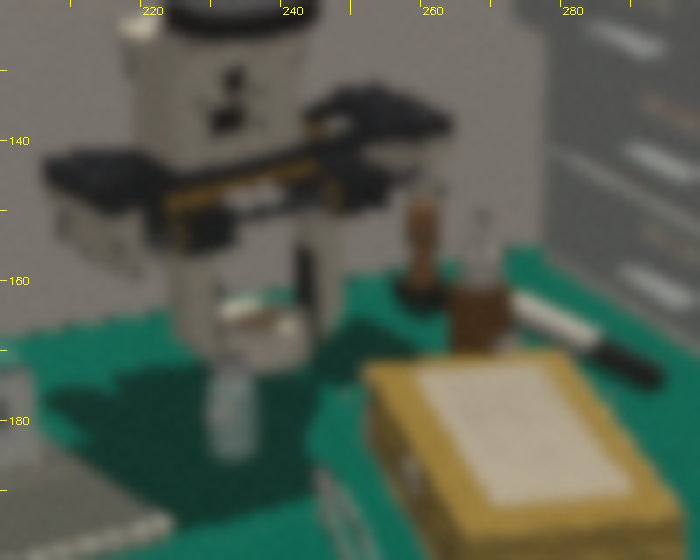

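```bash
python3 -m handwheel '[[6.2,0,0,0,0],[6.2,0,-0.5,0,0],[6.2,0,0,0,0],[4.6,0,0,0,0],[4.6,0,0,0,0],[4.6,0,0,0,0]]' 25; python3 d.py .6158 .0475 .009 0.117
```

```text
clock: 12.15
tool_pos: [0.6167, 0.0478, 0.0092]
tool_rot: [-0.518, 0.461, -0.48, 0.538]
force: [-1.3, 0.3, 0.7]
grip_width: 0.558
t 12.15 tcp [0.6167 0.0478 0.0092] grip cm 5.12 F [-1.3  0.3  0.7] tilt deg 2.24 jaw yaw 0.115 tool x [ 0.115 -0.993  0.001] q7 0.20
shift tool xyz cm [ 0.02  0.02 -0.1 ]
spin -0.002 (about tool y, which points down)
shift after spin [ 0.02  0.02 -0.1 ]
```

```bash
python3 -m handwheel '[[4.6,0,-2,0,0],[4.6,0,-3,0,0],[4.6,0,-4,0,0],[4.6,0,-3,0,0],[4.6,0,0,0,0]]'; python3 d.py .444 -.098 .12 0.117
python3 - <<'E'
from h import *
s=viewer.camera("side"); crop(s,200,90,300,180,7,"p11.png")
s=viewer.camera("top"); crop(s,80,90,200,200,6,"p12.png")
E
```

```text
clock: 12.65
tool_pos: [0.6096, 0.047, 0.1298]
tool_rot: [-0.52, 0.462, -0.478, 0.536]
force: [0.7, 0.7, -0.4]
grip_width: 0.558
t 12.65 tcp [0.6096 0.047  0.1298] grip cm 5.12 F [ 0.7  0.7 -0.4] tilt deg 1.84 jaw yaw 0.115 tool x [ 0.115 -0.993  0.001] q7 0.15
shift tool xyz cm [ 12.5    0.41 -18.14]
spin -0.002 (about tool y, which points down)
shift after spin [ 12.46   0.41 -18.16]
```

View pics/p11.png

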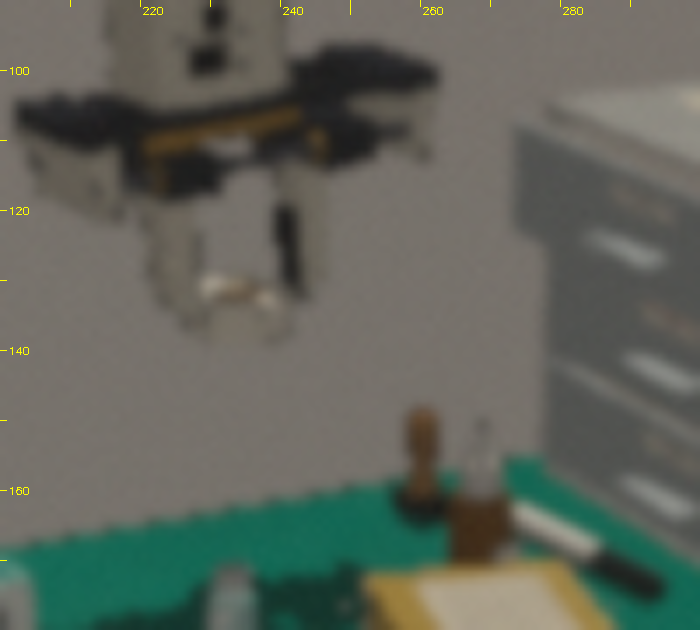

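View pics/p12.png

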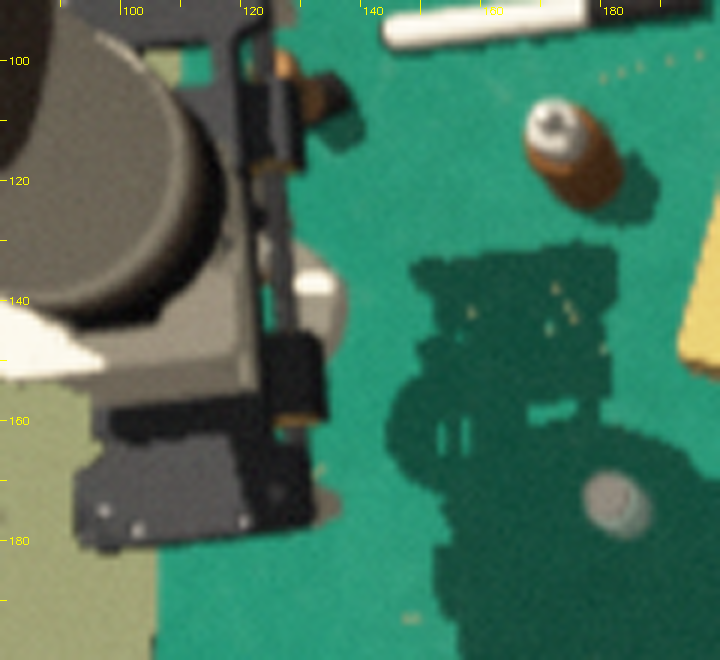

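```bash
python3 - <<'E'
from h import *
c=viewer.camera("top");s=viewer.camera("side")
print(pix2w(c,137.7,140,.13), w2pix(c,[.6096-.003,.047-.0265,.135]),w2pix(s,[.6096,.047,.125]),w2pix(s,[.6096,.047-.0265,.12]))
print([pix2w(c,u,v,.049).round(4) for u,v in [(128,216),(170,211.5),(172.5,238),(128.5,242.5)]])
E
```

```text
[0.61018917 0.01818402 0.13      ] [135.89778229 141.13884442] [234.48703442 134.97096615] [237.85479147 138.55068062]
[array([0.4539, 0.0573, 0.049 ]), array([ 0.464 , -0.0375,  0.049 ]), array([ 0.4047, -0.0446,  0.049 ]), array([0.3945, 0.0541, 0.049 ])]
```

```bash
python3 -m handwheel '[[4.6,2,0,-2.9,0],[4.6,2.6,0,-3.8,0],[4.6,2.6,0,-3.8,0],[4.6,2.6,0,-3.8,0],[4.6,2.3,0,-3.3,0],[4.6,0,0,0,0]]'; python3 d.py .4426 -.097 .06 0.117
```

```text
clock: 13.45
tool_pos: [0.4325, -0.0956, 0.1102]
tool_rot: [-0.528, 0.468, -0.47, 0.531]
force: [1.2, 0.1, -0.6]
grip_width: 0.561
t 13.45 tcp [ 0.4325 -0.0956  0.1102] grip cm 5.15 F [ 1.2  0.1 -0.6] tilt deg 0.31 jaw yaw 0.120 tool x [ 0.12  -0.993 -0.   ] q7 0.43
shift tool xyz cm [0.27 5.02 0.96]
spin 0.003 (about tool y, which points down)
shift after spin [0.26 5.02 0.96]
```

```bash
python3 -m handwheel '[[4.6,0.2,2,0.5,0],[4.6,0,2,0,0],[4.6,0,2,0,0],[4.6,0,0.8,0,0]]'; python3 d.py .4426 -.097 .013 0.117
python3 - <<'E'
from h import *
s=viewer.camera("side"); crop(s,140,110,260,220,6,"p13.png")
E
```

```text
clock: 13.85
tool_pos: [0.4359, -0.097, 0.0375]
tool_rot: [-0.528, 0.47, -0.47, 0.529]
force: [-0.5, -0.4, -0.2]
grip_width: 0.564
t 13.85 tcp [ 0.4359 -0.097   0.0375] grip cm 5.18 F [-0.5 -0.4 -0.2] tilt deg 0.12 jaw yaw 0.117 tool x [ 0.117 -0.993 -0.001] q7 0.51
shift tool xyz cm [0.08 2.45 0.66]
spin 0.0 (about tool y, which points down)
shift after spin [0.08 2.45 0.66]
```

View pics/p13.png

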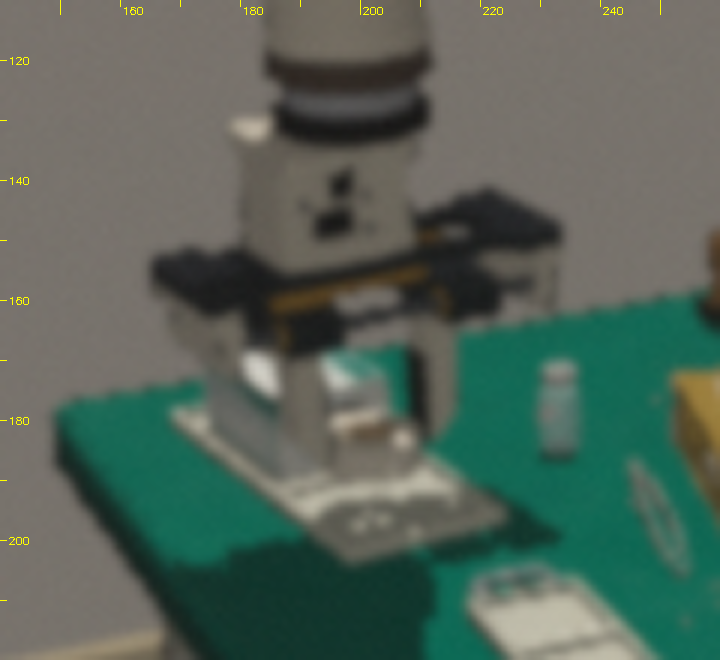

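```bash
python3 -m handwheel '[[4.6,0,1.3,0.5,0],[4.6,0,0.6,0.1,0],[4.6,0,0.3,0,0]]'; python3 d.py .4426 -.097 .013 0.117
```

```text
clock: 14.2
tool_pos: [0.4415, -0.0956, 0.0137]
tool_rot: [-0.529, 0.471, -0.469, 0.529]
force: [-0.6, 0.4, -1.3]
grip_width: 0.557
t 14.20 tcp [ 0.4415 -0.0956  0.0137] grip cm 5.11 F [-0.6  0.4 -1.3] tilt deg 0.15 jaw yaw 0.118 tool x [ 0.118 -0.993 -0.002] q7 0.53
shift tool xyz cm [0.15 0.07 0.09]
spin 0.001 (about tool y, which points down)
shift after spin [0.15 0.07 0.09]
```

```bash
python3 -m handwheel '[[4.6,0,0.2,0,0]]'; python3 d.py .4426 -.097 .013 0.117
```

```text
clock: 14.3
tool_pos: [0.4414, -0.0956, 0.0122]
tool_rot: [-0.529, 0.471, -0.468, 0.529]
force: [-5.0, -1.0, 19.2]
grip_width: 0.558
t 14.30 tcp [ 0.4414 -0.0956  0.0122] grip cm 5.12 F [-5.  -1.  19.2] tilt deg 0.19 jaw yaw 0.118 tool x [ 0.118 -0.993 -0.003] q7 0.53
shift tool xyz cm [ 0.15 -0.08  0.1 ]
spin 0.001 (about tool y, which points down)
shift after spin [ 0.15 -0.08  0.1 ]
```

Contact with the floor at the expected height; release and retreat.

```bash
python3 -m handwheel '[[6.4,0,-0.1,0,0],[6.4,0,0,0,0],[6.4,0,-0.5,0,0],[6.4,0,-2,0,0],[6.4,0,-4,0,0],[6.4,0,-4,0,0],[6.4,0,-2,0,0],[6.4,0,0,0,0]]'; python3 d.py .5541 -.0592 .12 0
python3 - <<'E'
from h import *
s=viewer.camera("side"); crop(s,140,130,260,220,6,"p14.png")
E
```

```text
clock: 15.1
tool_pos: [0.442, -0.0962, 0.1461]
tool_rot: [-0.528, 0.47, -0.469, 0.529]
force: [0.1, -0.6, -0.5]
grip_width: 0.697
t 15.10 tcp [ 0.442  -0.0962  0.1461] grip cm 6.40 F [ 0.1 -0.6 -0.5] tilt deg 0.13 jaw yaw 0.117 tool x [ 0.117 -0.993 -0.002] q7 0.40
shift tool xyz cm [-2.36  2.62 11.57]
spin 0.117 (about tool y, which points down)
shift after spin [-3.7   2.62 11.21]
```

View pics/p14.png

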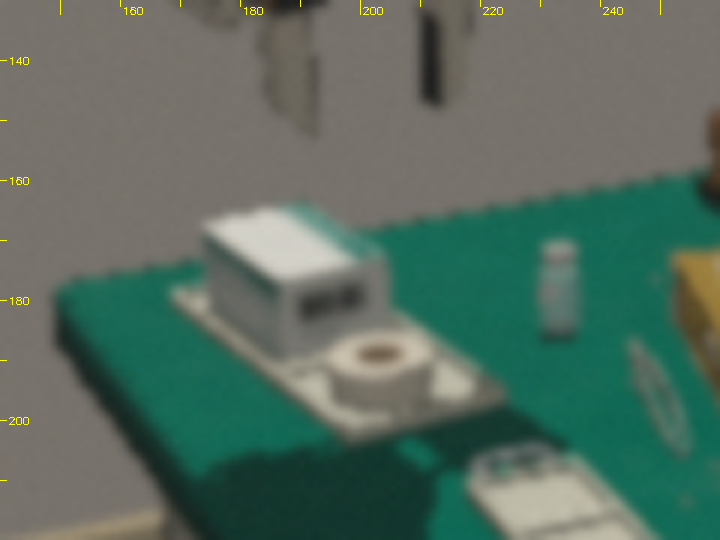

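```bash
python3 -m handwheel '[[5.5,0,0,0,0.1],[5.5,0,0,0,0.057],[5.5,-1.4,0.5,3.5,0],[5.5,-1.4,0.5,4,0],[5.5,-1.3,0.5,3.4,0],[5.5,0,2,0,0],[5.5,0,0,0,0]]'; python3 d.py .5541 -.0592 .07 -0.04
python3 - <<'E'
from h import *
s=viewer.camera("side"); crop(s,190,110,270,200,6,"p15.png")
E
```

```text
clock: 15.85
tool_pos: [0.5496, -0.0577, 0.1013]
tool_rot: [-0.49, 0.516, -0.508, 0.486]
force: [-1.3, -0.8, -0.5]
grip_width: 0.602
t 15.85 tcp [ 0.5496 -0.0577  0.1013] grip cm 5.52 F [-1.3 -0.8 -0.5] tilt deg 0.71 jaw yaw -0.048 tool x [-0.048 -0.999 -0.004] q7 0.21
shift tool xyz cm [0.14 3.12 0.49]
spin -0.008 (about tool y, which points down)
shift after spin [0.14 3.12 0.49]
```

View pics/p15.png

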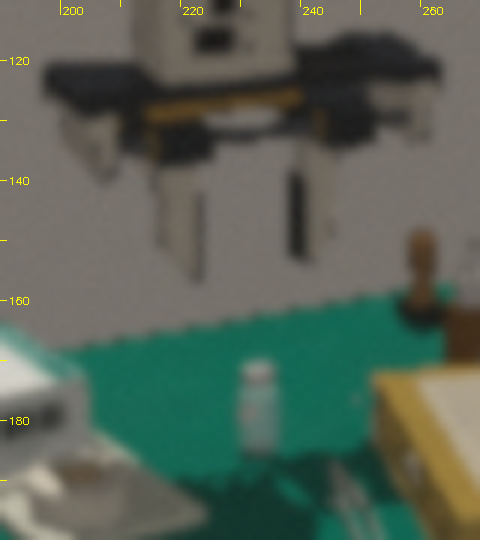

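```bash
python3 -m handwheel '[[5.5,0.1,1.5,0.3,0],[5.5,0,2.5,0,0],[5.5,0,2.5,0,0],[5.5,0,1.2,0,0]]'; python3 d.py .5541 -.0592 .014 -0.04
```

```text
clock: 16.3
tool_pos: [0.5537, -0.0602, 0.0269]
tool_rot: [-0.487, 0.515, -0.51, 0.487]
force: [0.2, -0.0, -0.5]
grip_width: 0.601
t 16.30 tcp [ 0.5537 -0.0602  0.0269] grip cm 5.51 F [ 0.2 -0.  -0.5] tilt deg 0.37 jaw yaw -0.051 tool x [-0.051 -0.999 -0.004] q7 0.26
shift tool xyz cm [-0.1   1.29  0.04]
spin -0.011 (about tool y, which points down)
shift after spin [-0.1   1.29  0.04]
```

```bash
python3 - <<'E'
from h import *
s=viewer.camera("side"); crop(s,190,110,270,200,6,"p16.png")
E
```

```text
(no output)
```

View pics/p16.png

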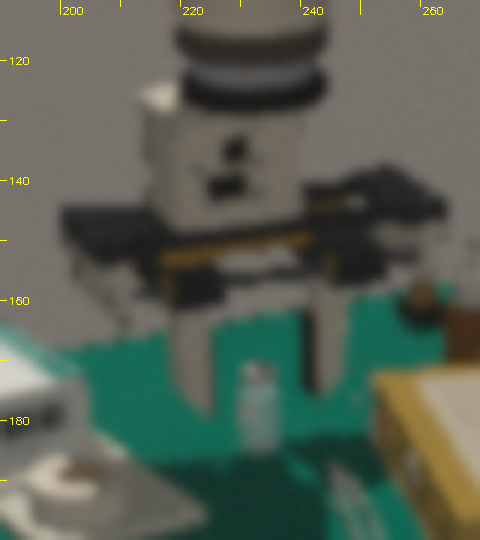

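```bash
python3 -m handwheel '[[5.5,-0.1,0.8,0,0],[5.5,0,0.4,0,0],[2,0,0,0,0],[1.6,0,0,0,0],[1.6,0,0,0,0],[1.6,0,0,0,0],[1.6,0,0,0,0]]' 12; python3 d.py .5541 -.0592 .014 -0.04
```

```text
clock: 17.05
tool_pos: [0.5552, -0.0599, 0.0171]
tool_rot: [-0.486, 0.514, -0.511, 0.488]
force: [0.1, -0.3, -1.2]
grip_width: 0.223
t 17.05 tcp [ 0.5552 -0.0599  0.0171] grip cm 2.05 F [ 0.1 -0.3 -1.2] tilt deg 0.26 jaw yaw -0.052 tool x [-0.052 -0.999 -0.004] q7 0.27
shift tool xyz cm [-0.07  0.31 -0.11]
spin -0.012 (about tool y, which points down)
shift after spin [-0.07  0.31 -0.11]
```

```bash
python3 -m handwheel '[[1.6,0,-1,0,0],[1.6,0,-3,0,0],[1.6,0,-4,0,0],[1.6,0,-3,0,0],[1.6,0,0,0,0]]'; python3 d.py .4602 -.2479 .11 -0.04
python3 - <<'E'
from h import *
s=viewer.camera("side"); crop(s,190,90,270,180,6,"p17.png")
E
```

```text
clock: 17.55
tool_pos: [0.5546, -0.0607, 0.1326]
tool_rot: [-0.486, 0.515, -0.511, 0.487]
force: [0.4, -0.0, -0.0]
grip_width: 0.223
t 17.55 tcp [ 0.5546 -0.0607  0.1326] grip cm 2.05 F [ 0.4 -0.  -0. ] tilt deg 0.29 jaw yaw -0.053 tool x [-0.053 -0.999 -0.004] q7 0.20
shift tool xyz cm [19.2   2.21 -8.44]
spin -0.013 (about tool y, which points down)
shift after spin [19.09  2.21 -8.68]
```

View pics/p17.png

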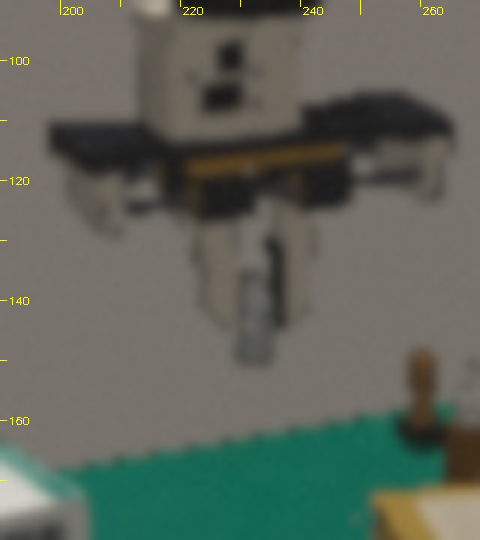

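Vial is held upright. Carry to the loop compartment.

```bash
python3 -m handwheel '[[1.6,2.5,0,-1,-0.013],[1.6,4,0,-1.8,0],[1.6,4,0,-1.8,0],[1.6,4,0,-1.8,0],[1.6,4,0.5,-1.8,0],[1.6,0.5,0.5,-0.3,0],[1.6,0,0,0,0]]'; python3 d.py .4602 -.2479 .06 -0.04
```

```text
clock: 18.3
tool_pos: [0.4559, -0.2491, 0.1164]
tool_rot: [-0.492, 0.512, -0.504, 0.491]
force: [0.2, 0.5, -0.8]
grip_width: 0.222
t 18.30 tcp [ 0.4559 -0.2491  0.1164] grip cm 2.04 F [ 0.2  0.5 -0.8] tilt deg 0.70 jaw yaw -0.033 tool x [-0.033 -0.999 -0.007] q7 0.63
shift tool xyz cm [-0.1   5.64  0.48]
spin 0.007 (about tool y, which points down)
shift after spin [-0.1   5.64  0.48]
```

```bash
python3 -m handwheel '[[1.6,-0.1,1.5,0.3,0],[1.6,0,2.5,0,0],[1.6,0,2,0,0],[1.6,0,1,0,0],[1.6,0,0,0,0]]'; python3 d.py .4602 -.2479 .02 -0.04
python3 - <<'E'
from h import *
s=viewer.camera("side"); crop(s,180,130,280,240,6,"p18.png")
E
```

```text
clock: 18.8
tool_pos: [0.4618, -0.2395, 0.04]
tool_rot: [-0.494, 0.511, -0.5, 0.494]
force: [-0.2, 0.7, -0.2]
grip_width: 0.219
t 18.80 tcp [ 0.4618 -0.2395  0.04  ] grip cm 2.01 F [-0.2  0.7 -0.2] tilt deg 0.91 jaw yaw -0.023 tool x [-0.024 -1.    -0.012] q7 0.69
shift tool xyz cm [ 0.86  1.99 -0.12]
spin 0.017 (about tool y, which points down)
shift after spin [ 0.86  1.99 -0.1 ]
```

View pics/p18.png

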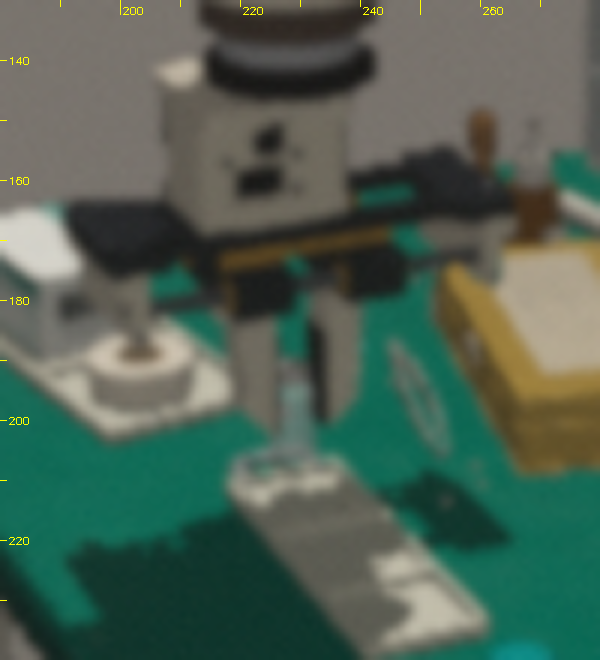

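```bash
python3 -m handwheel '[[1.6,0.86,0,-0.1,0.017],[1.6,0.1,0.6,0,0],[1.6,0.1,0.5,0,0]]'; python3 d.py .4602 -.2479 .02 -0.04
```

```text
clock: 19.15
tool_pos: [0.4634, -0.2508, 0.031]
tool_rot: [-0.489, 0.514, -0.506, 0.491]
force: [1.1, 0.5, 0.3]
grip_width: 0.224
t 19.15 tcp [ 0.4634 -0.2508  0.031 ] grip cm 2.05 F [1.1 0.5 0.3] tilt deg 0.67 jaw yaw -0.040 tool x [-0.04  -0.999 -0.01 ] q7 0.70
shift tool xyz cm [-0.27  1.11 -0.32]
spin 0.0 (about tool y, which points down)
shift after spin [-0.27  1.11 -0.32]
```

```bash
python3 -m handwheel '[[1.6,-0.2,0.5,-0.3,0],[1.6,0,0.4,0,0]]'; python3 d.py .4602 -.2479 .02 -0.04
python3 - <<'E'
from h import *
s=viewer.camera("side"); crop(s,180,150,280,250,6,"p19.png")
E
```

```text
clock: 19.35
tool_pos: [0.4605, -0.2492, 0.0219]
tool_rot: [-0.488, 0.514, -0.507, 0.491]
force: [0.3, 0.1, -1.3]
grip_width: 0.221
t 19.35 tcp [ 0.4605 -0.2492  0.0219] grip cm 2.03 F [ 0.3  0.1 -1.3] tilt deg 0.60 jaw yaw -0.041 tool x [-0.041 -0.999 -0.009] q7 0.71
shift tool xyz cm [-0.13  0.19 -0.04]
spin -0.001 (about tool y, which points down)
shift after spin [-0.13  0.19 -0.04]
```

View pics/p19.png

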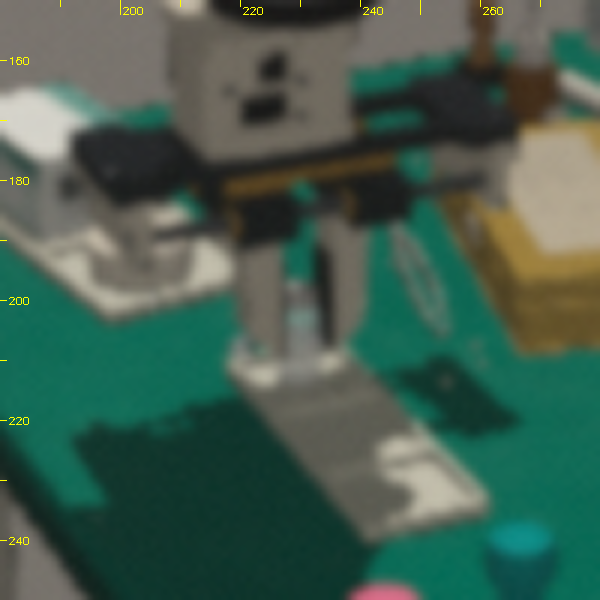

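```bash
python3 -m handwheel '[[1.6,0,0.2,0,0],[1.6,0,0.1,0,0]]'; python3 d.py .4602 -.2479 .02 -0.04
```

```text
clock: 19.6
tool_pos: [0.4607, -0.2494, 0.0194]
tool_rot: [-0.488, 0.514, -0.507, 0.491]
force: [-5.2, 2.1, 18.7]
grip_width: 0.223
t 19.60 tcp [ 0.4607 -0.2494  0.0194] grip cm 2.05 F [-5.2  2.1 18.7] tilt deg 0.62 jaw yaw -0.041 tool x [-0.041 -0.999 -0.01 ] q7 0.71
shift tool xyz cm [-0.15 -0.06 -0.05]
spin -0.001 (about tool y, which points down)
shift after spin [-0.15 -0.06 -0.05]
```

```bash
python3 -m handwheel '[[1.6,0,-0.1,0,0],[3.5,0,0,0,0],[5,0,0,0,0],[5,0,-1,0,0],[5,0,-3,0,0],[5,0,-4,0,0],[5,0,-4,0,0],[5,0,-1,0,0],[5,0,0,0,0]]'; python3 d.py .6878 -.0439 .15 1.3
python3 - <<'E'
from h import *
s=viewer.camera("side"); crop(s,180,150,280,250,6,"p20.png")
s=viewer.camera("top"); crop(s,100,80,340,250,3,"p21.png")
E
```

```text
clock: 20.5
tool_pos: [0.4605, -0.2506, 0.1566]
tool_rot: [-0.488, 0.514, -0.506, 0.491]
force: [0.3, -0.6, -0.3]
grip_width: 0.541
t 20.50 tcp [ 0.4605 -0.2506  0.1566] grip cm 4.97 F [ 0.3 -0.6 -0.3] tilt deg 0.69 jaw yaw -0.042 tool x [-0.042 -0.999 -0.01 ] q7 0.60
shift tool xyz cm [-21.59   0.75  21.85]
spin -1.342 (about tool y, which points down)
shift after spin [16.38  0.75 25.99]
```

View pics/p20.png

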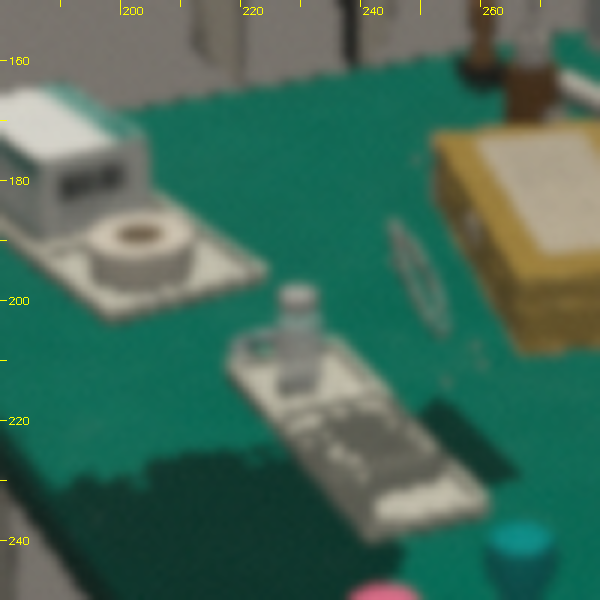

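View pics/p21.png

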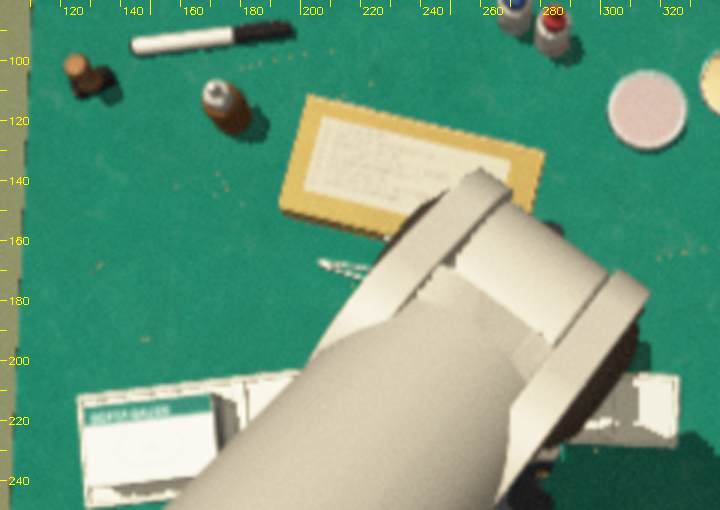

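```bash
python3 - <<'E'
from h import *
c=viewer.camera("top")
for z in (.03,.05):
  for p in [(202.8,111.5),(193,149.5)]: print(z,p,pix2w(c,*p,z).round(4), w2pix(viewer.camera("side"),pix2w(c,*p,z)).round(1))
print("knob",pix2w(c,124,101.5,.055),pix2w(c,130,107,0))
E
```

```text
0.03 (202.8, 111.5) [ 0.7012 -0.1051  0.03  ] [280.8 171.9]
0.03 (193, 149.5) [ 0.6102 -0.0837  0.03  ] [252.4 174.6]
0.05 (202.8, 111.5) [ 0.6953 -0.1079  0.05  ] [279.7 166.7]
0.05 (193, 149.5) [ 0.606  -0.0869  0.05  ] [251.6 169.3]
knob [0.71834267 0.07446508 0.055     ] [0.72190657 0.07679733 0.        ]
```

```bash
python3 -m handwheel '[[5,0,0,0,-0.15],[5,0,0,0,-0.15],[5,0,0,0,-0.15],[5,0,0,0,-0.15],[5,0,0,0,-0.15],[5,0,0,0,-0.15],[5,0,0,0,-0.15],[5,0,0,0,-0.15],[5,0,0,0,-0.15],[5,0,0,0,-0.1]]'; python3 d.py .6878 -.0439 .15 1.4
```

```text
clock: 21.85
tool_pos: [0.4523, -0.2476, 0.1428]
tool_rot: [-0.699, 0.065, -0.042, 0.711]
force: [-0.6, 0.2, -0.3]
grip_width: 0.546
t 21.85 tcp [ 0.4523 -0.2476  0.1428] grip cm 5.02 F [-0.6  0.2 -0.3] tilt deg 2.02 jaw yaw 1.419 tool x [ 0.988 -0.151 -0.032] q7 1.94
shift tool xyz cm [20.18 -1.05 23.7 ]
spin 0.019 (about tool y, which points down)
shift after spin [19.72 -1.05 24.08]
```

```bash
python3 -m handwheel '[[5,2.3,-0.2,2.7,0],[5,3,-0.2,3.7,0],[5,3,-0.3,3.7,0],[5,3,-0.3,3.7,0],[5,3,-0.2,3.7,0],[5,2,0,2.5,0],[5,0,0,0,0]]'; python3 d.py .6878 -.0439 .14 1.4
```

```text
clock: 22.55
tool_pos: [0.6457, -0.0706, 0.143]
tool_rot: [-0.698, 0.071, -0.04, 0.712]
force: [0.8, 0.0, -0.1]
grip_width: 0.543
t 22.55 tcp [ 0.6457 -0.0706  0.143 ] grip cm 4.99 F [ 0.8  0.  -0.1] tilt deg 2.74 jaw yaw 1.413 tool x [ 0.987 -0.157 -0.045] q7 1.54
shift tool xyz cm [3.75 0.19 3.3 ]
spin 0.013 (about tool y, which points down)
shift after spin [3.71 0.19 3.35]
```

```bash
python3 -m handwheel '[[5,1.8,0,1.6,0],[5,1.8,0,1.6,0],[5,0,0,0,0]]'; python3 d.py .6878 -.0439 .1 1.4
python3 - <<'E'
from h import *
s=viewer.camera("side"); crop(s,210,70,330,190,6,"p22.png")
s=viewer.camera("top"); crop(s,100,60,240,180,5,"p23.png")
E
```

```text
clock: 22.85
tool_pos: [0.6848, -0.0442, 0.1372]
tool_rot: [-0.698, 0.074, -0.037, 0.711]
force: [0.9, -0.0, 0.3]
grip_width: 0.538
t 22.85 tcp [ 0.6848 -0.0442  0.1372] grip cm 4.94 F [ 0.9 -0.   0.3] tilt deg 3.13 jaw yaw 1.413 tool x [ 0.986 -0.156 -0.053] q7 1.50
shift tool xyz cm [0.49 3.7  0.02]
spin 0.013 (about tool y, which points down)
shift after spin [0.49 3.7  0.03]
```

View pics/p22.png

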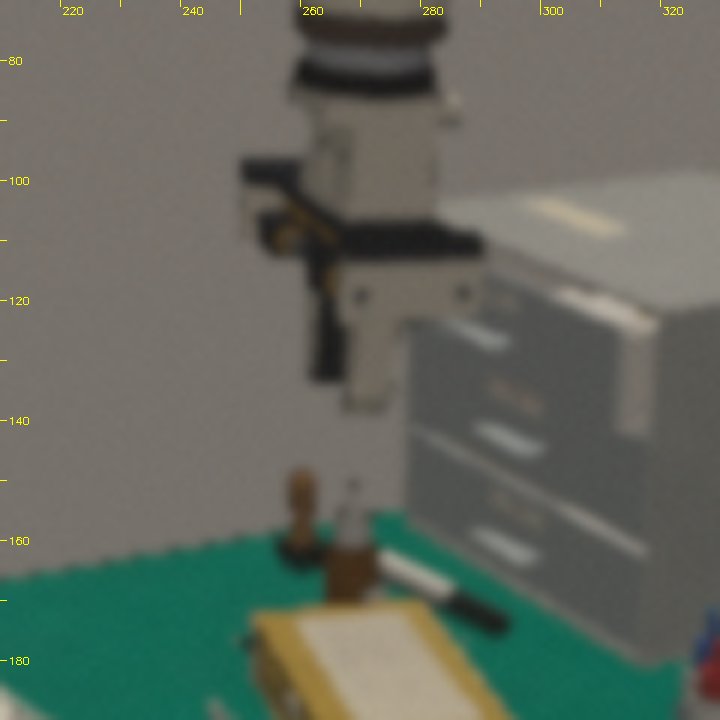

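View pics/p23.png

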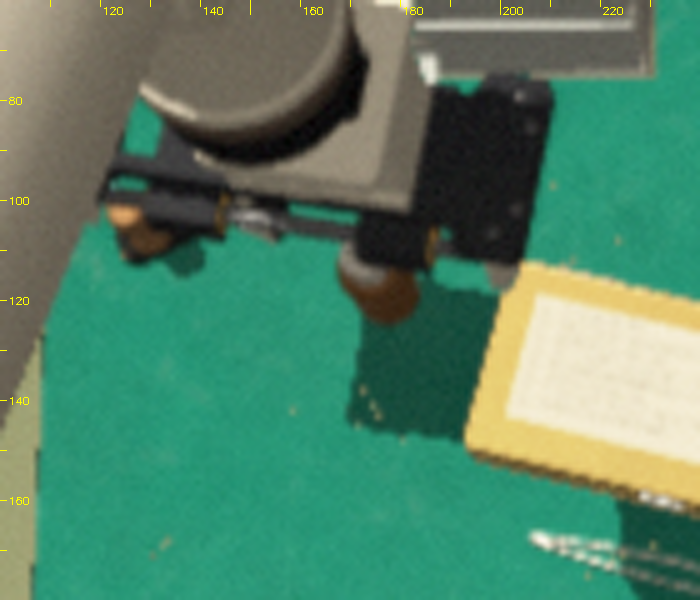

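```bash
python3 -m handwheel '[[5,0.3,1.5,0,0],[5,0.1,1.5,0,0],[5,0.1,1.5,0,0],[5,0.1,0,0,0]]'; python3 d.py .6868 -.0439 .032 1.4
```

```text
clock: 23.35
tool_pos: [0.6821, -0.0524, 0.0866]
tool_rot: [-0.699, 0.079, -0.038, 0.709]
force: [-0.3, 0.6, -0.5]
grip_width: 0.545
t 23.35 tcp [ 0.6821 -0.0524  0.0866] grip cm 5.00 F [-0.3  0.6 -0.5] tilt deg 3.41 jaw yaw 1.405 tool x [ 0.985 -0.164 -0.059] q7 1.51
shift tool xyz cm [0.65 5.44 0.86]
spin 0.005 (about tool y, which points down)
shift after spin [0.64 5.44 0.87]
```

```bash
python3 -m handwheel '[[5,0.6,0,0.9,0],[5,0.1,0,0.1,0]]'; python3 d.py .6868 -.0439 .032 1.4
python3 - <<'E'
from h import *
s=viewer.camera("side"); crop(s,230,100,310,190,6,"p24.png")
E
```

```text
clock: 23.55
tool_pos: [0.6904, -0.0439, 0.0852]
tool_rot: [-0.699, 0.08, -0.038, 0.709]
force: [1.2, 1.0, -0.2]
grip_width: 0.544
t 23.55 tcp [ 0.6904 -0.0439  0.0852] grip cm 5.00 F [ 1.2  1.  -0.2] tilt deg 3.51 jaw yaw 1.403 tool x [ 0.984 -0.166 -0.061] q7 1.49
shift tool xyz cm [-0.03  5.33 -0.11]
spin 0.003 (about tool y, which points down)
shift after spin [-0.03  5.33 -0.11]
```

View pics/p24.png

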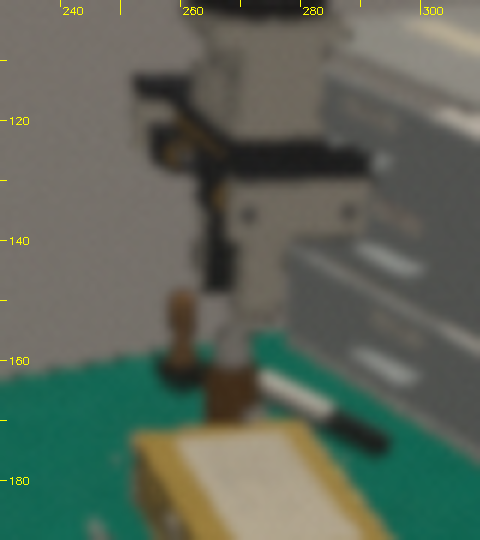

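```bash
python3 -m handwheel '[[5,0.1,1.3,0.2,0],[5,0.1,1.3,0.2,0],[5,0,0,0,0]]'; python3 d.py .6868 -.0439 .032 1.4
```

```text
clock: 23.9
tool_pos: [0.6928, -0.04, 0.0587]
tool_rot: [-0.7, 0.079, -0.039, 0.709]
force: [-1.1, -0.2, -0.1]
grip_width: 0.543
t 23.90 tcp [ 0.6928 -0.04    0.0587] grip cm 4.99 F [-1.1 -0.2 -0.1] tilt deg 3.33 jaw yaw 1.404 tool x [ 0.985 -0.166 -0.057] q7 1.49
shift tool xyz cm [-0.38  2.69 -0.51]
spin 0.004 (about tool y, which points down)
shift after spin [-0.37  2.69 -0.51]
```

```bash
python3 -m handwheel '[[5,-0.35,0.8,-0.45,0],[5,0,1,0,0],[5,0,0.7,0,0]]'; python3 d.py .6868 -.0439 .032 1.4
```

```text
clock: 24.2
tool_pos: [0.6872, -0.0438, 0.0326]
tool_rot: [-0.7, 0.078, -0.039, 0.709]
force: [0.2, 0.2, -1.1]
grip_width: 0.541
t 24.20 tcp [ 0.6872 -0.0438  0.0326] grip cm 4.97 F [ 0.2  0.2 -1.1] tilt deg 3.27 jaw yaw 1.404 tool x [ 0.985 -0.165 -0.056] q7 1.50
shift tool xyz cm [-0.04  0.07 -0.02]
spin 0.004 (about tool y, which points down)
shift after spin [-0.04  0.07 -0.02]
```

```bash
python3 -m handwheel '[[3.6,0,0,0,0],[2.8,0,0,0,0],[2.8,0,0,0,0],[2.8,0,0,0,0]]' 12; python3 d.py .6868 -.0439 .032 1.4
python3 - <<'E'
from h import *
s=viewer.camera("side"); crop(s,230,100,310,190,6,"p25.png")
E
```

```text
clock: 24.6
tool_pos: [0.6862, -0.0442, 0.0312]
tool_rot: [-0.7, 0.079, -0.039, 0.709]
force: [0.0, -0.0, 0.1]
grip_width: 0.354
t 24.60 tcp [ 0.6862 -0.0442  0.0312] grip cm 3.25 F [ 0.  -0.   0.1] tilt deg 3.38 jaw yaw 1.403 tool x [ 0.984 -0.166 -0.058] q7 1.50
shift tool xyz cm [ 0.05 -0.09  0.04]
spin 0.003 (about tool y, which points down)
shift after spin [ 0.05 -0.09  0.04]
```

View pics/p25.png

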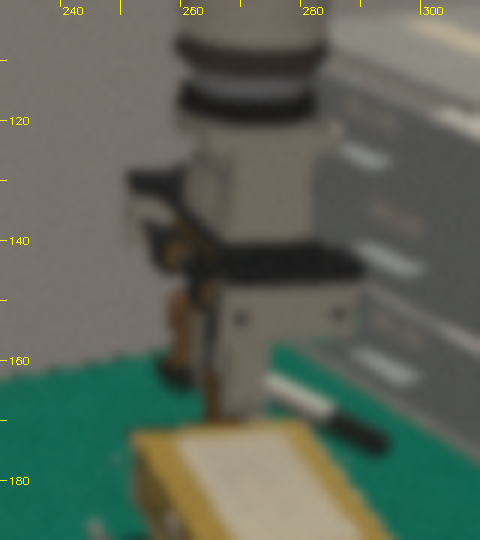

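```bash
python3 -m handwheel '[[2.8,0,-1,0,0],[2.8,0,-2.5,0,0],[2.8,0,-4,0,0],[2.8,0,-4,0,0],[2.8,0,0,0,0]]'; python3 d.py .4578 -.3068 .15 -0.04
python3 - <<'E'
from h import *
s=viewer.camera("side"); crop(s,230,80,310,180,6,"p26.png")
E
```

```text
clock: 25.15
tool_pos: [0.6932, -0.0463, 0.1526]
tool_rot: [-0.7, 0.079, -0.039, 0.709]
force: [1.8, 0.1, 0.1]
grip_width: 0.354
t 25.15 tcp [ 0.6932 -0.0463  0.1526] grip cm 3.25 F [1.8 0.1 0.1] tilt deg 3.37 jaw yaw 1.403 tool x [ 0.984 -0.166 -0.058] q7 1.49
shift tool xyz cm [-18.83   1.13 -29.61]
spin 1.443 (about tool y, which points down)
shift after spin [ 26.98   1.13 -22.44]
```

View pics/p26.png

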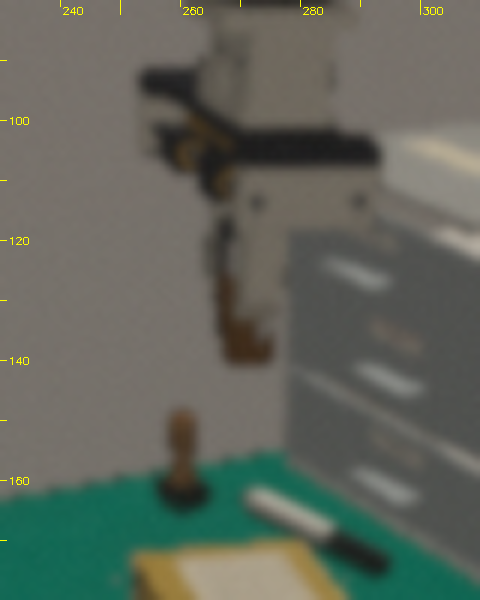

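```bash
python3 -m handwheel '[[2.8,-1.6,0,-2.5,0],[2.8,-2.5,0,-3.9,0],[2.8,-2.5,0,-3.9,0],[2.8,-2.5,0,-3.9,0],[2.8,-2.5,0,-3.9,0],[2.8,-2.5,0,-3.9,0],[2.8,-2.3,0,-3.6,0],[2.8,-1.8,0,-2.8,0],[2.8,0,0,0,0]]'; python3 d.py .4578 -.3068 .15 -0.04
```

```text
clock: 26.1
tool_pos: [0.4534, -0.3003, 0.1542]
tool_rot: [-0.698, 0.081, -0.033, 0.71]
force: [0.6, 0.3, -0.1]
grip_width: 0.353
t 26.10 tcp [ 0.4534 -0.3003  0.1542] grip cm 3.24 F [ 0.6  0.3 -0.1] tilt deg 3.96 jaw yaw 1.409 tool x [ 0.985 -0.16  -0.068] q7 1.99
shift tool xyz cm [ 0.56  0.38 -0.58]
spin 1.449 (about tool y, which points down)
shift after spin [0.64 0.38 0.49]
```

```bash
python3 -m handwheel '[[2.8,0.3,1,-0.5,0],[2.8,0.1,1.5,0,0],[2.8,0,1.5,0,0],[2.8,0,1,0,0],[2.8,0,0,0,0]]'; python3 d.py .4578 -.3068 .06 1.4
python3 - <<'E'
from h import *
s=viewer.camera("side"); crop(s,190,120,290,240,5,"p27.png")
E
```

```text
clock: 26.6
tool_pos: [0.4544, -0.3024, 0.0987]
tool_rot: [-0.697, 0.08, -0.032, 0.711]
force: [-0.4, -0.2, 0.1]
grip_width: 0.358
t 26.60 tcp [ 0.4544 -0.3024  0.0987] grip cm 3.29 F [-0.4 -0.2  0.1] tilt deg 4.06 jaw yaw 1.411 tool x [ 0.985 -0.158 -0.069] q7 2.01
shift tool xyz cm [ 0.67  3.83 -0.44]
spin 0.011 (about tool y, which points down)
shift after spin [ 0.68  3.83 -0.43]
```

View pics/p27.png

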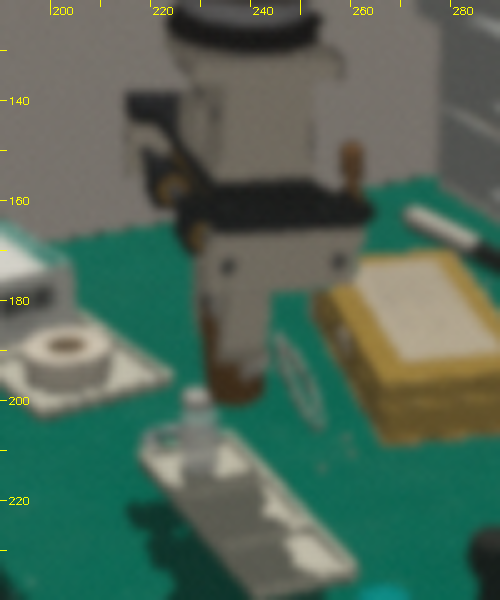

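```bash
python3 -m handwheel '[[2.8,0.2,1.5,-0.4,0],[2.8,0.1,1.5,0,0],[2.8,0.1,0.5,0,0]]'; python3 d.py .4562 -.3065 .037 1.4
```

```text
clock: 26.95
tool_pos: [0.4581, -0.3066, 0.0628]
tool_rot: [-0.698, 0.078, -0.033, 0.711]
force: [1.0, 0.1, -0.6]
grip_width: 0.352
t 26.95 tcp [ 0.4581 -0.3066  0.0628] grip cm 3.24 F [ 1.   0.1 -0.6] tilt deg 3.81 jaw yaw 1.413 tool x [ 0.986 -0.156 -0.065] q7 2.02
shift tool xyz cm [-0.02  2.59 -0.05]
spin 0.013 (about tool y, which points down)
shift after spin [-0.02  2.59 -0.05]
```

```bash
python3 -m handwheel '[[2.8,0,1,0,0],[2.8,0,0.8,0,0],[2.8,0,0.5,0,0]]'; python3 d.py .4562 -.3065 .034 1.4
python3 - <<'E'
from h import *
s=viewer.camera("side"); crop(s,190,140,290,250,6,"p28.png")
E
```

```text
clock: 27.25
tool_pos: [0.4566, -0.306, 0.0374]
tool_rot: [-0.698, 0.078, -0.033, 0.711]
force: [-0.5, -0.7, 0.4]
grip_width: 0.353
t 27.25 tcp [ 0.4566 -0.306   0.0374] grip cm 3.24 F [-0.5 -0.7  0.4] tilt deg 3.84 jaw yaw 1.413 tool x [ 0.986 -0.156 -0.066] q7 2.03
shift tool xyz cm [-0.01  0.34 -0.06]
spin 0.013 (about tool y, which points down)
shift after spin [-0.    0.34 -0.06]
```

View pics/p28.png

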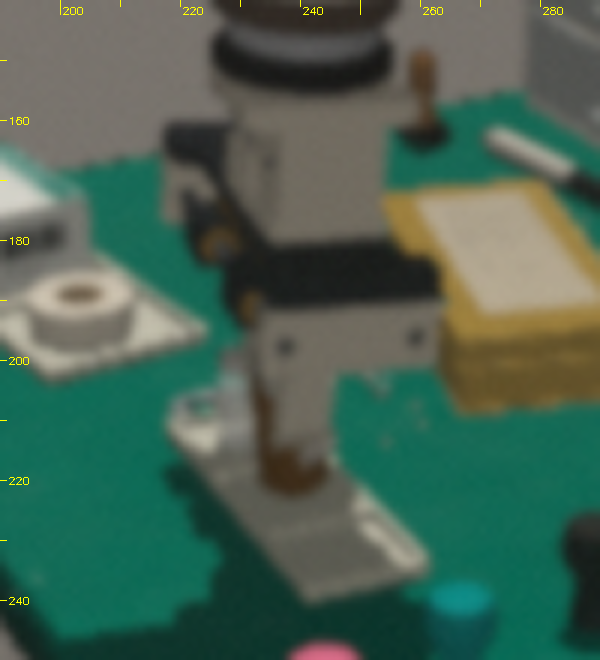

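```bash
python3 -m handwheel '[[2.8,0,0.3,0,0],[2.8,0,0.1,0,0]]'; python3 d.py .4562 -.3065 .034 1.4
```

```text
clock: 27.5
tool_pos: [0.4565, -0.3055, 0.0331]
tool_rot: [-0.698, 0.078, -0.033, 0.711]
force: [0.6, 3.6, 7.3]
grip_width: 0.352
t 27.50 tcp [ 0.4565 -0.3055  0.0331] grip cm 3.23 F [0.6 3.6 7.3] tilt deg 3.85 jaw yaw 1.413 tool x [ 0.986 -0.156 -0.066] q7 2.03
shift tool xyz cm [-0.02 -0.09 -0.11]
spin 0.013 (about tool y, which points down)
shift after spin [-0.02 -0.09 -0.11]
```

```bash
python3 -m handwheel '[[3.8,0,0,0,0],[4.2,0,0,0,0],[4.2,0,0,0,0]]'; python3 d.py .4562 -.3065 .16 1.4
```

```text
clock: 27.8
tool_pos: [0.4573, -0.3058, 0.034]
tool_rot: [-0.698, 0.078, -0.033, 0.711]
force: [0.1, 0.5, 0.0]
grip_width: 0.455
t 27.80 tcp [ 0.4573 -0.3058  0.034 ] grip cm 4.17 F [0.1 0.5 0. ] tilt deg 3.74 jaw yaw 1.413 tool x [ 0.986 -0.156 -0.064] q7 2.03
shift tool xyz cm [ -0.9  -12.57   0.08]
spin 0.013 (about tool y, which points down)
shift after spin [ -0.91 -12.57   0.07]
```

```bash
python3 -m handwheel '[[4.2,0,-1.5,0,0],[4.2,-0.2,-2.5,0,0],[4.2,-0.2,-3,0,0],[4.2,-0.2,-3,0,0],[4.2,-0.2,-3,0,0],[4.2,0,0,0,0]]'; python3 d.py .5233 -.456 .16 -0.04
python3 - <<'E'
from h import *
s=viewer.camera("side"); crop(s,190,140,300,250,6,"p29.png")
E
```

```text
clock: 28.4
tool_pos: [0.4571, -0.3084, 0.1735]
tool_rot: [-0.698, 0.078, -0.034, 0.711]
force: [1.1, 0.8, 0.4]
grip_width: 0.458
t 28.40 tcp [ 0.4571 -0.3084  0.1735] grip cm 4.21 F [1.1 0.8 0.4] tilt deg 3.70 jaw yaw 1.412 tool x [ 0.986 -0.157 -0.063] q7 2.01
shift tool xyz cm [  8.93   0.62 -13.54]
spin 1.452 (about tool y, which points down)
shift after spin [14.51  0.62  7.26]
```

View pics/p29.png

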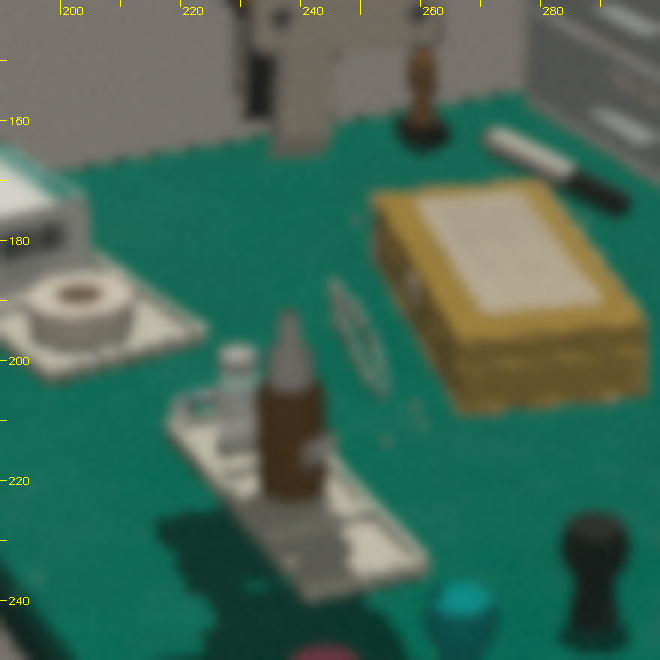

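```bash
python3 -m handwheel '[[5,1,0,-1,0.15],[5,0,0,0,0.15],[5,0,0,0,0.15],[5,0,0,0,0.15],[5,0,0,0,0.15],[5,0,0,0,0.15],[5,0,0,0,0.15],[5,0,0,0,0.15],[5,0,0,0,0.15],[5,0,0,0,0.1]]'; python3 d.py .5233 -.456 .16 -0.04
```

```text
clock: 29.45
tool_pos: [0.4584, -0.3158, 0.1657]
tool_rot: [-0.499, 0.537, -0.486, 0.476]
force: [-0.4, -0.2, -0.7]
grip_width: 0.544
t 29.45 tcp [ 0.4584 -0.3158  0.1657] grip cm 4.99 F [-0.4 -0.2 -0.7] tilt deg 4.58 jaw yaw -0.048 tool x [-0.05  -0.998 -0.027] q7 0.69
shift tool xyz cm [13.69 -0.34  7.18]
spin -0.008 (about tool y, which points down)
shift after spin [13.75 -0.34  7.07]
```

```bash
python3 -m handwheel '[[5,3.4,0,1.8,0],[5,3.7,0.5,1.9,0],[5,3.7,1,1.9,0],[5,2.6,1,1.4,0]]'; python3 d.py .5233 -.456 .08 -0.04
```

```text
clock: 29.85
tool_pos: [0.5205, -0.4479, 0.1283]
tool_rot: [-0.499, 0.539, -0.482, 0.478]
force: [0.7, -0.3, -0.7]
grip_width: 0.546
t 29.85 tcp [ 0.5205 -0.4479  0.1283] grip cm 5.01 F [ 0.7 -0.3 -0.7] tilt deg 4.95 jaw yaw -0.043 tool x [-0.045 -0.998 -0.034] q7 0.84
shift tool xyz cm [0.96 4.76 0.69]
spin -0.003 (about tool y, which points down)
shift after spin [0.96 4.76 0.69]
```

```bash
python3 -m handwheel '[[5,0.9,2,0.5,0],[5,0,3,0,0]]'; python3 d.py .5218 -.456 .018 -0.04
python3 - <<'E'
from h import *
s=viewer.camera("side"); crop(s,230,140,330,270,5,"p30.png")
E
```

```text
clock: 30.05
tool_pos: [0.5221, -0.4616, 0.0769]
tool_rot: [-0.499, 0.538, -0.485, 0.476]
force: [0.3, 0.2, 0.0]
grip_width: 0.544
t 30.05 tcp [ 0.5221 -0.4616  0.0769] grip cm 4.99 F [0.3 0.2 0. ] tilt deg 4.71 jaw yaw -0.046 tool x [-0.048 -0.998 -0.029] q7 0.86
shift tool xyz cm [-0.39  5.89  0.39]
spin -0.006 (about tool y, which points down)
shift after spin [-0.39  5.89  0.4 ]
```

View pics/p30.png

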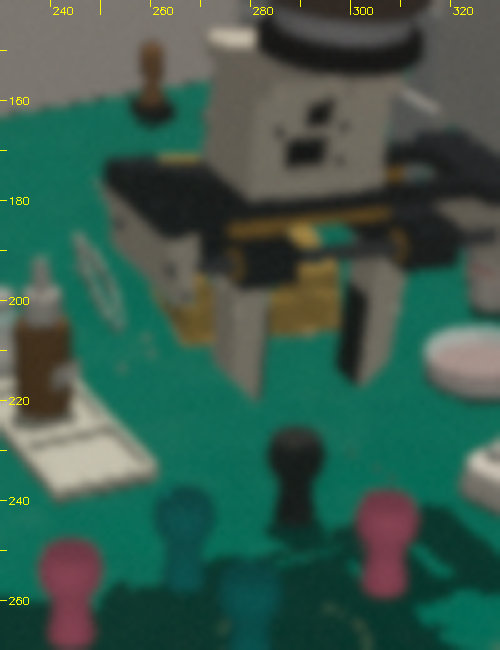

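```bash
python3 -m handwheel '[[5,-0.35,1.5,0.35,0],[5,0,2,0.1,0],[5,0,1.3,0,0]]'; python3 d.py .5218 -.456 .018 -0.04
python3 - <<'E'
from h import *
s=viewer.camera("side"); crop(s,230,160,330,270,6,"p31.png")
E
```

```text
clock: 30.4
tool_pos: [0.5183, -0.4508, 0.0191]
tool_rot: [-0.499, 0.543, -0.48, 0.476]
force: [-0.3, 0.7, -0.2]
grip_width: 0.548
t 30.40 tcp [ 0.5183 -0.4508  0.0191] grip cm 5.04 F [-0.3  0.7 -0.2] tilt deg 5.44 jaw yaw -0.046 tool x [-0.049 -0.998 -0.037] q7 0.86
shift tool xyz cm [0.51 0.06 0.38]
spin -0.006 (about tool y, which points down)
shift after spin [0.51 0.06 0.38]
```

View pics/p31.png

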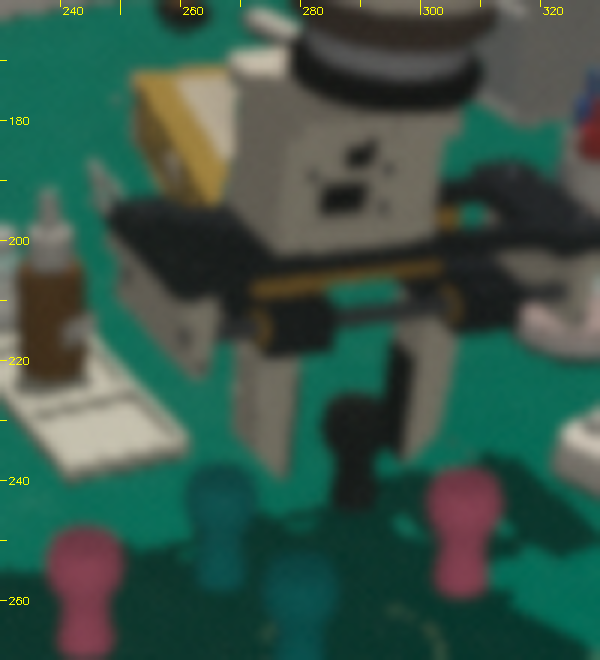

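```bash
python3 -m handwheel '[[5,0.5,0,0.4,0],[2.8,0,0,0,0],[2.4,0,0,0,0],[2.4,0,0,0,0],[2.4,0,0,0,0]]' 12; python3 d.py .5218 -.456 .018 -0.04
python3 - <<'E'
from h import *
s=viewer.camera("side"); crop(s,230,160,330,270,6,"p32.png")
E
```

```text
clock: 30.95
tool_pos: [0.5237, -0.4555, 0.0197]
tool_rot: [-0.499, 0.542, -0.48, 0.476]
force: [-0.7, -0.2, 0.3]
grip_width: 0.279
t 30.95 tcp [ 0.5237 -0.4555  0.0197] grip cm 2.56 F [-0.7 -0.2  0.3] tilt deg 5.37 jaw yaw -0.044 tool x [-0.048 -0.998 -0.037] q7 0.86
shift tool xyz cm [ 0.07  0.18 -0.18]
spin -0.004 (about tool y, which points down)
shift after spin [ 0.07  0.18 -0.18]
```

View pics/p32.png

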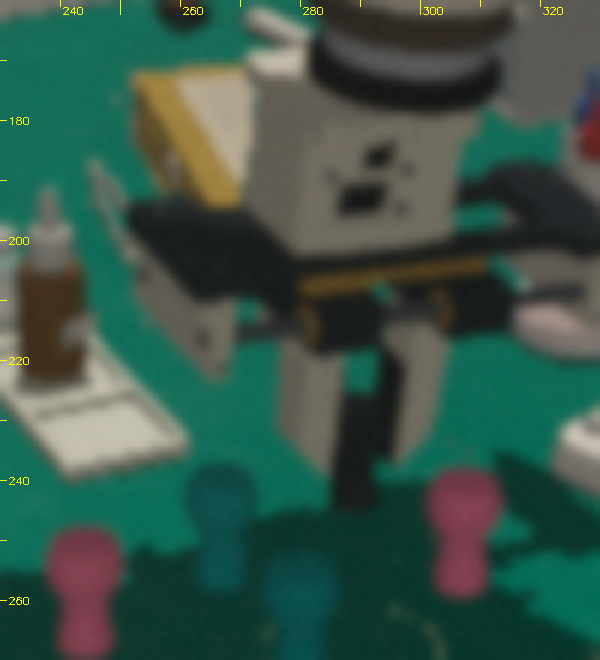

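```bash
python3 -m handwheel '[[2.2,0,-1,0,0],[2.2,0,-2,0,0]]' 15; python3 d.py .4554 -.3657 .15 -0.04
python3 - <<'E'
from h import *
s=viewer.camera("side"); crop(s,230,160,330,270,6,"p33.png")
E
```

```text
clock: 31.2
tool_pos: [0.5245, -0.4553, 0.0484]
tool_rot: [-0.499, 0.544, -0.478, 0.476]
force: [0.2, -0.1, -0.2]
grip_width: 0.276
t 31.20 tcp [ 0.5245 -0.4553  0.0484] grip cm 2.53 F [ 0.2 -0.1 -0.2] tilt deg 5.65 jaw yaw -0.045 tool x [-0.048 -0.998 -0.04 ] q7 0.85
shift tool xyz cm [-9.01 -9.1  -8.19]
spin -0.005 (about tool y, which points down)
shift after spin [-9.05 -9.1  -8.15]
```

View pics/p33.png

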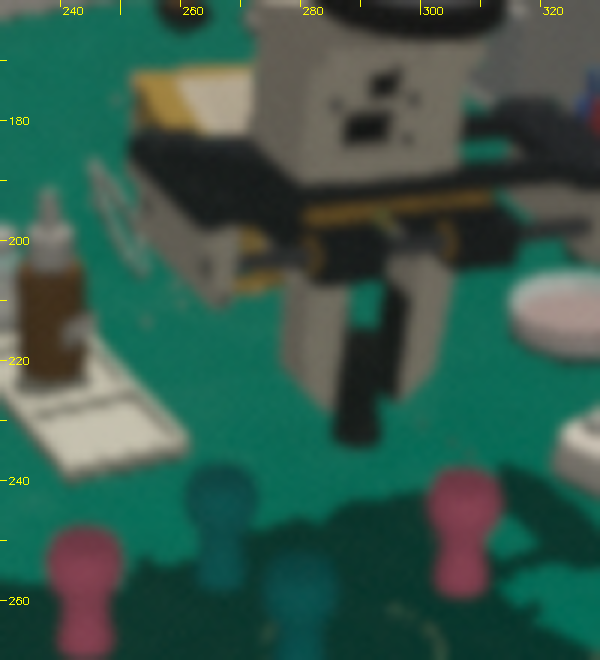

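```bash
python3 -m handwheel '[[2.2,0,-4,0,0],[2.2,0,-4,0,0],[2.2,-3,0,-2.7,0],[2.2,-3.2,0,-2.8,0],[2.2,-2.4,0,-2.2,0]]' 15; python3 d.py .4556 -.366 .08 -0.04
python3 - <<'E'
from h import *
s=viewer.camera("side"); crop(s,200,120,320,250,5,"p34.png")
E
```

```text
clock: 31.75
tool_pos: [0.4634, -0.3753, 0.1493]
tool_rot: [-0.499, 0.537, -0.485, 0.476]
force: [0.0, 0.8, 0.4]
grip_width: 0.273
t 31.75 tcp [ 0.4634 -0.3753  0.1493] grip cm 2.51 F [0.  0.8 0.4] tilt deg 4.60 jaw yaw -0.047 tool x [-0.049 -0.998 -0.027] q7 0.79
shift tool xyz cm [-0.7   6.99 -0.3 ]
spin -0.007 (about tool y, which points down)
shift after spin [-0.7   6.99 -0.3 ]
```

View pics/p34.png

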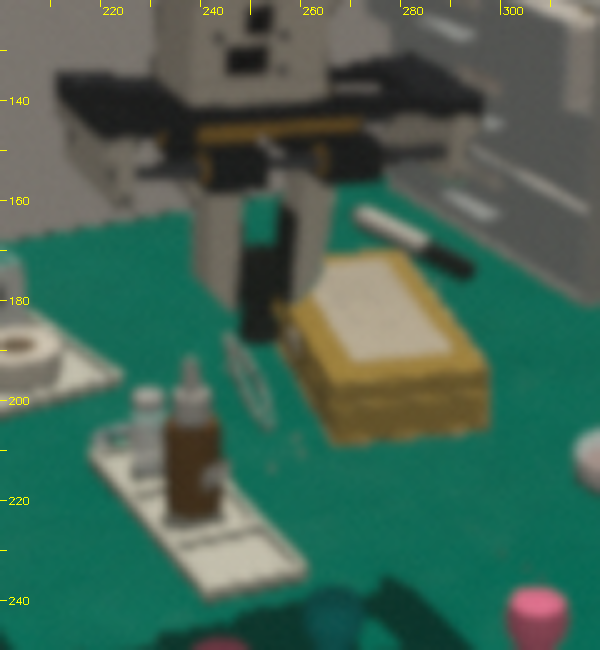

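```bash
python3 -m handwheel '[[2.2,-0.6,1.5,-0.3,0],[2.2,0,3,0,0],[2.2,0,2.5,0,0]]' 15; python3 d.py .4556 -.366 .03 -0.04
```

```text
clock: 32.1
tool_pos: [0.4548, -0.3626, 0.0847]
tool_rot: [-0.497, 0.536, -0.487, 0.479]
force: [-0.4, -0.1, -0.5]
grip_width: 0.277
t 32.10 tcp [ 0.4548 -0.3626  0.0847] grip cm 2.54 F [-0.4 -0.1 -0.5] tilt deg 4.20 jaw yaw -0.046 tool x [-0.048 -0.998 -0.029] q7 0.82
shift tool xyz cm [0.49 5.44 0.46]
spin -0.006 (about tool y, which points down)
shift after spin [0.49 5.44 0.46]
```

```bash
python3 -m handwheel '[[2.2,0.4,1.5,0.2,0],[2.2,0.1,2,0.1,0],[2.2,0,1,0.1,0]]'; python3 d.py .4556 -.366 .023 -0.04
python3 - <<'E'
from h import *
s=viewer.camera("side"); crop(s,190,150,290,260,6,"p35.png")
E
```

```text
clock: 32.4
tool_pos: [0.4559, -0.3671, 0.0374]
tool_rot: [-0.497, 0.535, -0.487, 0.479]
force: [-0.7, 0.1, 0.5]
grip_width: 0.273
t 32.40 tcp [ 0.4559 -0.3671  0.0374] grip cm 2.51 F [-0.7  0.1  0.5] tilt deg 4.18 jaw yaw -0.046 tool x [-0.048 -0.998 -0.029] q7 0.85
shift tool xyz cm [-0.07  1.44  0.06]
spin -0.006 (about tool y, which points down)
shift after spin [-0.06  1.44  0.06]
```

View pics/p35.png

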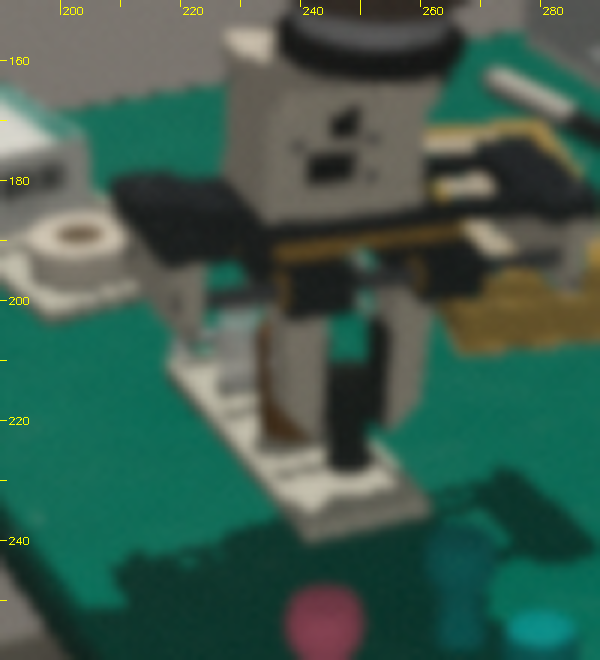

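```bash
python3 -m handwheel '[[2.2,0,0.8,0.05,0],[2.2,0,0.5,0,0]]'; python3 d.py .4556 -.366 .023 -0.04
```

```text
clock: 32.65
tool_pos: [0.4565, -0.3679, 0.024]
tool_rot: [-0.497, 0.535, -0.488, 0.479]
force: [0.2, 0.8, -0.0]
grip_width: 0.275
t 32.65 tcp [ 0.4565 -0.3679  0.024 ] grip cm 2.52 F [ 0.2  0.8 -0. ] tilt deg 4.08 jaw yaw -0.046 tool x [-0.048 -0.998 -0.027] q7 0.86
shift tool xyz cm [-0.18  0.11 -0.1 ]
spin -0.006 (about tool y, which points down)
shift after spin [-0.18  0.11 -0.1 ]
```

```bash
python3 -m handwheel '[[2.2,0,0.2,0,0],[2.2,0,0.1,0,0]]'; python3 d.py .4556 -.366 .023 -0.04
```

```text
clock: 32.85
tool_pos: [0.4569, -0.3687, 0.022]
tool_rot: [-0.497, 0.534, -0.488, 0.479]
force: [-3.5, 1.6, 8.6]
grip_width: 0.272
t 32.85 tcp [ 0.4569 -0.3687  0.022 ] grip cm 2.50 F [-3.5  1.6  8.6] tilt deg 4.01 jaw yaw -0.046 tool x [-0.048 -0.998 -0.027] q7 0.86
shift tool xyz cm [-0.27 -0.09 -0.14]
spin -0.006 (about tool y, which points down)
shift after spin [-0.27 -0.09 -0.14]
```

```bash
python3 -m handwheel '[[3.5,0,0,0,0],[5.2,0,0,0,0],[5.2,0,0,0,0]]'; python3 d.py .4556 -.366 .12 -0.04
python3 - <<'E'
from h import *
s=viewer.camera("side"); crop(s,190,150,290,260,6,"p36.png")
E
```

```text
clock: 33.15
tool_pos: [0.4579, -0.3696, 0.0235]
tool_rot: [-0.497, 0.533, -0.489, 0.479]
force: [0.2, -0.1, 0.2]
grip_width: 0.486
t 33.15 tcp [ 0.4579 -0.3696  0.0235] grip cm 4.46 F [ 0.2 -0.1  0.2] tilt deg 3.84 jaw yaw -0.046 tool x [-0.048 -0.999 -0.025] q7 0.86
shift tool xyz cm [-0.59 -9.6  -0.85]
spin -0.006 (about tool y, which points down)
shift after spin [-0.6  -9.6  -0.84]
```

View pics/p36.png

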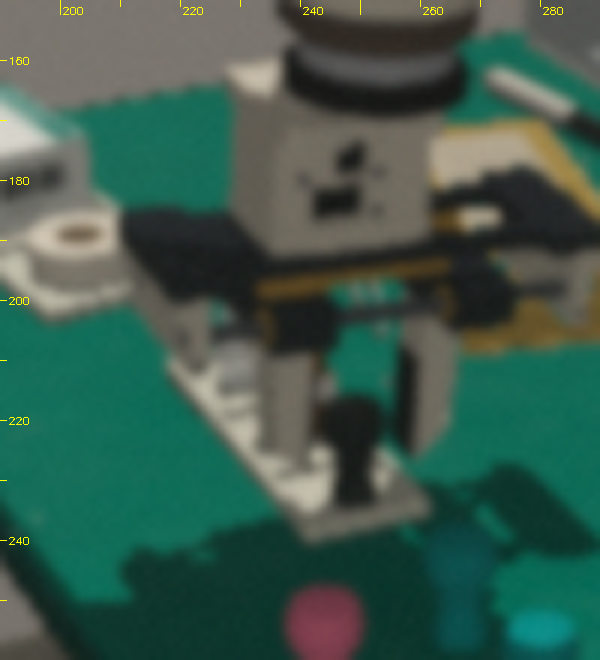

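```bash
python3 -m handwheel '[[5.2,0,-1.5,-0.1,0],[5.2,0,-3,-0.2,0],[5.2,0,-4,-0.3,0],[5.2,0,-4,0,0],[5.2,0,-4,0,0],[5.2,3,-2,0,0],[5.2,5,0,0,0],[5.2,5,0,0,0],[5.2,5,0,0,0],[5.2,5,0,0,0]]'; python3 d.py .4556 -.366 .12 -0.04
python3 - <<'E'
from h import *
s=viewer.camera("side"); crop(s,150,150,290,260,5,"p37.png")
s=viewer.camera("top"); crop(s,110,120,380,270,2,"p38.png")
E
```

```text
clock: 34.2
tool_pos: [0.4604, -0.5997, 0.2227]
tool_rot: [-0.498, 0.527, -0.488, 0.486]
force: [1.0, -0.9, -0.4]
grip_width: 0.565
t 34.20 tcp [ 0.4604 -0.5997  0.2227] grip cm 5.18 F [ 1.  -0.9 -0.4] tilt deg 3.37 jaw yaw -0.030 tool x [-0.032 -0.999 -0.026] q7 1.04
shift tool xyz cm [-23.07  10.92  -0.64]
spin 0.01 (about tool y, which points down)
shift after spin [-23.06  10.92  -0.87]
```

View pics/p37.png

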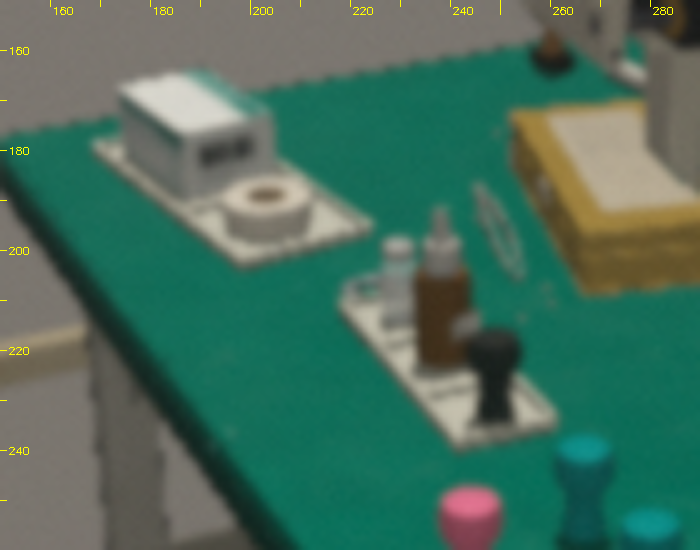

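View pics/p38.png

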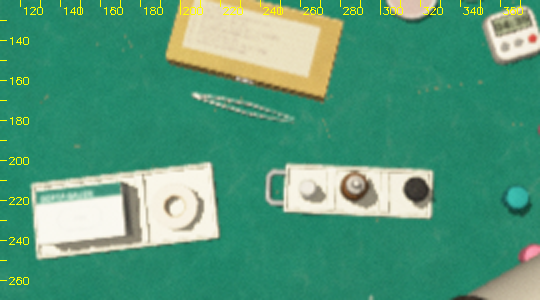

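```bash
python3 - <<'E'
from h import *
c=viewer.camera("top"); crop(c,115,190,235,255,6,"q1.png"); crop(c,235,190,345,240,7,"q2.png")
t=np.array([.4578,-.3068]);a=-.04;ey=np.array([-np.sin(a),np.cos(a)])
for n,y,z in [("vial",.059,.048),("bottle",0,.086),("bulb",-.059,.05)]: print(n,w2pix(c,[*(t+ey*y),z]).round(1),w2pix(c,[*(t+ey*y),.003]).round(1))
a=.117;t=np.array([.4351,-.0349]);ey=np.array([-np.sin(a),np.cos(a)]);print("tape",w2pix(c,[*(t-ey*.064),.021]).round(1))
E
```

```text
vial [263.3 213.3] [263.5 214.6]
bottle [290.4 213.2] [288.7 215.6]
bulb [316.  215.3] [313.9 216.6]
tape [198.6 221.7]
```

View pics/q1.png

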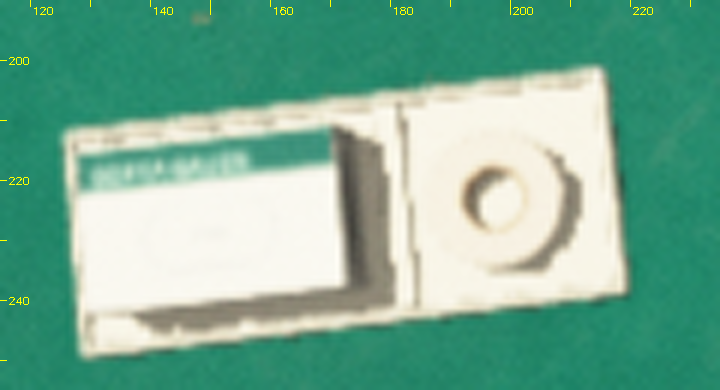

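View pics/q2.png

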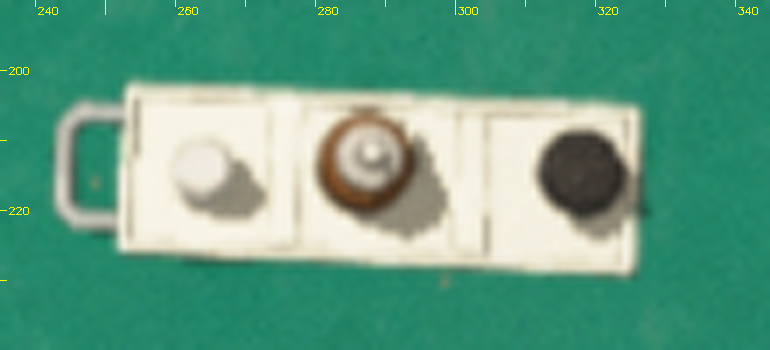

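```bash
python3 -c "
from cell import order
print(order.sign_off())"
```

```text
the job is handed in; nothing more can be done
None
```

I made up both kits in the order asked and handed the job in at about 34 s of the 115 s limit. I got no verdict back.

- **Placement:** the last top and side pictures show the gauze carton flat in the long compartment and the tape roll flat in the shorter one. The vial stands next to the loop, the brown bottle in the middle and the black bulb in the far compartment. All five are clear of the rims and dividers, and the gripper was empty and well away from the trays.
- **Seating:** each thing met the compartment floor within about 3 mm of the height I expected before I let go. Contact forces were about 7 to 39 N. The carton was the highest at 39 N, pressed down while held and close to the 40 N limit.
- **Checks that were off:**
  - The tool's tilt drifted from 0° to about 5° during the job, but the things still stood upright after release.
  - The bulb sits about 4–5 mm beyond its compartment centre, toward the end away from the loop, with room around its foot.
  - The gripper read 51 mm on the 53 mm tape roll and 25 mm on the 29 mm bulb head, slightly under size, but both held.
  - While closing on the tape, the fingertips touched the table at about 14 N; I opened, raised the tool and gripped again.

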